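# Pack the baking box

### The arm

A 6-joint arm with a two-finger parallel gripper is mounted at the origin on a cart in front of the work surface, level with it; the furniture and walls round the work are solid. World frame = base frame: x ahead of the robot, y to its left, z up, the work surface at z = 0. Lengths are in m, angles in rad, forces in N, time in s.
With the tool pointing down it reaches from about 0.275 to 0.75 m from the base axis. Payload 10.2 kg.
Tool frame: the origin (TCP) lies at the very end of the fingers, on their centre line; the grasp point (between the pads) lies 19 mm behind it (env.grip_point_offset is the distance from the TCP to the grasp point, in m); z points along the fingers, y is the line along which they close (so a half turn about z gives the same grasp; the last joint's range is limited). The gripper opens to 88 mm and grips with 3 to 60 N. Pads are 18 mm wide; open, the fingers measure 123 mm over their backs; the gripper's body (75 mm by 187 mm) begins 45 mm behind the grasp point.
Start: joints at [1.032, 0.313, 1.498, -0, 1.331, -0.223], TCP at [0.163, 0.499, 0.239] pointing down, gripper open.
Joint ranges: [-2.94, 2.94], [-0.97, 2.17], [0.19, 2.56], [-1.23, 4.37], [0.02, 3.11], [-2.88, 2.88]. Speed limits (rad/s): [2.39, 2.39, 3.01, 3.14, 3.14, 3.14].

### API

Orientations are given as a unit quaternion [w, x, y, z].
In Python, from cell import env, eyes, hand_in gives the robot as it stands.
- The arm moves only by the tool move_arm, never from a script. Its argument "increments" is a list of rows, each a list of 7 numbers: the shift along the tool's x, y, z as a fraction of full scale, then the turn, a rotation vector about the tool's x, y, z as a fraction of full scale, then the opening, from -1 (shut) to 1 (fully open). In form: [[tx, ty, tz, rx, ry, rz, grip], ...]. A call has 1 to 12 rows; each row is the pose to reach, as a shift and turn from the pose commanded when the call began, along the tool's axes at that moment; what a row does not reach only later rows make up. Full scale, the value 1, is 0.5 m for a shift and pi/4 rad for a turn. A row lasts 1/12 s, in which the tool goes at most 41.7 mm and 7.16 degrees, less where a joint would pass 70% of its speed; a pose out of reach is approached as far as the arm can. A call with a number of a shift or a turn outside -1 to 1 is refused whole. A call with a gripper value outside its range is refused whole. The fingers move at their own pace and stop on an object; "newtons" is the grip in N (left out, the last holds). Time passes only in rows, so rows that repeat a pose let the fingers close. It gives the time, the measured TCP pose, the force, the opening and the grip force at its end, in the units of the state.
- env.observe(): the state, without advancing time (a new reading comes with each control period).
- eyes.read_camera(name): name is "side" or "top"; returns the picture (400x640x3 uint8, blue, green, red); there is no depth.
- eyes.camera_params(name): a dict with "vfov" (degrees; the focal length in pixels is half the picture's height over the tangent of half this angle, whatever the lens; pixels are square), "cx", "cy" (the principal point, pixels), "distortion" ([k1, k2, p1, p2, k3] as OpenCV has them; the pictures are not rectified), "R" (3x3) and "t" (3): a world point X has camera coordinates R X + t. Camera axes: x right, y down, z forward; pixel columns grow to the right and rows downward; lengths in m; the calibration is good to about 2 mm. A picture is of the moment at which its call begins. camera_params takes no time and is no camera call.
- hand_in(): hands the job in; it is judged then, once.
The state is a dict: "time_s": time; "joint_pos": joint angles; "qd": joint speeds; "tau": joint torques, N m; "tool_pos": TCP position; "tcp_rot": TCP orientation; "wrist_force": force on the tool from outside, world axes, zero at the start; "moment": the same for the moment, N m; "width": finger opening in m; "grasp_force": force on a finger pad.
Only numpy, scipy, OpenCV 4.12 (cv2) and the standard library are available. Lean on these libraries where they do the work, as an engineer would, in place of code of your own. Each camera call takes 0.05 s, during which the arm holds its last target. There are 200 camera calls.

### The job

Pack the baking box: stand every carton upright and fully home in a slot of its own, and turn the jug so that its spout faces the box and tip all the walnuts out over the spout into the box's walnut bin. Stand the jug upright on the worktop again and push the leaning lid over so that it falls fully shut; do not disturb the tin, the jar and the mug that stand near.

Things in the scene. Friction and masses are not known exactly. Their poses are not given: they have to be found in the camera images.
- box: The open baking box, pale wood, fixed to the worktop: outside 122 (its x) x 216 (its y) x 105 mm high, walls and floor 5 mm. Origin at the centre of its underside, z up. A partition across it (98 mm high, at its y = -15 mm) parts a bay with three slots (+y end, 116 mm long) from a walnut bin (-y end, 112 x 85 mm inside). Its lid is hinged along its +x long wall.
- slot0 (a point): Centre of the floor of slot 0 of the bay (nearest the side away from the hinge), 5 mm above the worktop. Each slot is 28 mm wide (box x) and 54 mm long (box y), between round-topped ribs 8 mm thick that end 45 mm above the worktop; the slots are 36 mm apart. Above the ribs the bay is open, 116 mm long in box y. Axes as the box's.
- slot1 (a point): Centre of the floor of slot 1 of the bay (the middle one), 5 mm above the worktop. Each slot is 28 mm wide (box x) and 54 mm long (box y), between round-topped ribs 8 mm thick that end 45 mm above the worktop; the slots are 36 mm apart. Above the ribs the bay is open, 116 mm long in box y. Axes as the box's.
- slot2 (a point): Centre of the floor of slot 2 of the bay (nearest the hinge), 5 mm above the worktop. Each slot is 28 mm wide (box x) and 54 mm long (box y), between round-topped ribs 8 mm thick that end 45 mm above the worktop; the slots are 36 mm apart. Above the ribs the bay is open, 116 mm long in box y. Axes as the box's.
- bin (a point): Centre of the floor of the walnut bin (112 mm in box x, 85 mm in box y), 5 mm above the worktop. Axes as the box's.
- hinge (a point): Middle of the lid's hinge line, on top of the box's +x wall, 105 mm above the worktop. Axes as the box's; the hinge line runs along its y.
- lid (a joint): Angle of the hinged lid: 0 lying shut on the box, 1.57 upright, 2.25 leaning back at its stop, where it rests at the start (its free edge then about 80 mm beyond the hinge line, away from the box, and 200 mm above the worktop). It turns freely: between upright and shut it falls shut by its own weight.
- lid_edge (a point): Middle of the lid's free edge, 124 mm from the hinge line. The lid is a flat 9 mm board, 220 mm wide, 0.22 kg.
- jug: White jug, 115 mm tall, flared (92 mm wide at the foot, 122 mm at the rim, wall 4 mm), about 0.3 kg, with the walnuts inside. Origin at the centre of its underside, z up; its spout points along its +x and its handle along -x. Tipped forward by about 85 degrees all its walnuts roll out over the spout; tipped by no more than about 45 degrees it keeps them.
- spout (a point): Tip of the jug's spout, 82 mm ahead of the jug's axis and 126 mm above its underside.
- handle (a point): Middle of the upright bar of the jug's handle: a square bar 14 x 14 mm, 80 mm tall, its centre 92 mm behind the jug's axis and this point 68 mm above the jug's underside; there is 30 mm of air between bar and jug. Axes as the jug's. The bar can be pinched across (along jug y) from above or leaning back, away from the jug.
- carton0: A slim brown carton with a pale band, standing upright: 25 (its x) x 50 (its y) x 85 mm tall, 0.12 kg. Origin at the centre of its underside, z up. Absent in some starts.
- carton1: A slim brown carton with a pale band, standing upright: 25 (its x) x 50 (its y) x 85 mm tall, 0.12 kg. Origin at the centre of its underside, z up. Absent in some starts.
- carton2: A slim brown carton with a pale band, standing upright: 25 (its x) x 50 (its y) x 85 mm tall, 0.12 kg. Origin at the centre of its underside, z up. Absent in some starts.
- nut0_center (a point): Centre of a walnut, a ball 30 mm across, in the jug at the start. Absent in some starts. Axes have no meaning.
- nut1_center (a point): Centre of a walnut, a ball 30 mm across, in the jug at the start. Absent in some starts. Axes have no meaning.
- nut2_center (a point): Centre of a walnut, a ball 30 mm across, in the jug at the start. Absent in some starts. Axes have no meaning.
- nut3_center (a point): Centre of a walnut, a ball 30 mm across, in the jug at the start. Absent in some starts. Axes have no meaning.
- nut4_center (a point): Centre of a walnut, a ball 30 mm across, in the jug at the start. Absent in some starts. Axes have no meaning.
- tin_soup: Bystander: a tin, 57 mm wide, 72 mm tall. Origin under its centre.
- honey_jar: Bystander: a jar with a dark cap, 55 mm wide, 85 mm tall. Origin under its centre. It stands before the wall cabinet that hangs over the back of the worktop: front at x = 0.61 m, underside 0.44 m above the worktop, from y = -0.19 to 0.27 m.
- mug_cream: Bystander: a cream mug, 63 x 88 x 50 mm. Origin under its centre.
Mind the look-alikes: they are no part of the job. Leave any black look-alike of the carton1 alone.

How it is judged:
On the way:
1. The jug is tipped with its spout pointing down over the walnut bin (angle between jug's own x axis and vertical above 2.3 rad and horizontal distance between spout and bin below 0.075 m), for 0.1 s.
At the end, for the whole second after the job is handed in: The lid lies shut (under 0.05 rad); every carton stands upright on the floor of a slot (underside within about 6 mm of the floor); every walnut is in the walnut bin; the jug stands upright (within 0.1 rad) and still on the worktop (value of joint lid below 0.05 rad and x of carton0 in the frame of box between -0.042 and 0.042 m and y of carton0 in the frame of box between 0.035 and 0.055 m and z of carton0 in the frame of box between 0 and 0.011 m and angle between each of carton0, carton1, carton2's own z axis and vertical below 0.15 rad and x of carton1 in the frame of box between -0.042 and 0.042 m and y of carton1 in the frame of box between 0.035 and 0.055 m and z of carton1 in the frame of box between 0 and 0.011 m and x of carton2 in the frame of box between -0.042 and 0.042 m and y of carton2 in the frame of box between 0.035 and 0.055 m and z of carton2 in the frame of box between 0 and 0.011 m and x of nut0_center in the frame of bin between -0.06 and 0.06 m and y of nut0_center in the frame of bin between -0.045 and 0.045 m and z of nut0_center in the frame of bin between 0 and 0.075 m and x of nut1_center in the frame of bin between -0.06 and 0.06 m and y of nut1_center in the frame of bin between -0.045 and 0.045 m and z of nut1_center in the frame of bin between 0 and 0.075 m and x of nut2_center in the frame of bin between -0.06 and 0.06 m and y of nut2_center in the frame of bin between -0.045 and 0.045 m and z of nut2_center in the frame of bin between 0 and 0.075 m and x of nut3_center in the frame of bin between -0.06 and 0.06 m and y of nut3_center in the frame of bin between -0.045 and 0.045 m and z of nut3_center in the frame of bin between 0 and 0.075 m and x of nut4_center in the frame of bin between -0.06 and 0.06 m and y of nut4_center in the frame of bin between -0.045 and 0.045 m and z of nut4_center in the frame of bin between 0 and 0.075 m and angle between jug's own z axis and vertical below 0.1 rad and height (world z) of jug between -0.01 and 0.02 m and linear speed of jug below 0.03 m/s); the robot touches nothing.
It fails at once if A bystander (tin, honey jar or mug) is moved more than 30 mm or knocked over (distance of any of tin_soup, honey_jar, mug_cream from where it was at the start of the episode above 0.03 m or angle between any of tin_soup, honey_jar, mug_cream's own z axis and vertical above 0.5 rad).
Of nut0, nut1, nut2, nut3, nut4 only 3 to 5 are there at a start; the rules pass over those that are not, and their reading is None.
Of carton0, carton1, carton2 only 2 to 3 are there at a start; the rules pass over those that are not, and their reading is None.
At some moment in a run one of jug may be knocked a few centimetres aside while the robot is not near it.
It also fails if it takes over 200 s, if anything falls off the work surface, if the arm or the gripper's body presses on something with over 40 N, if the wrist force passes 120 N, or if a joint passes its speed limit or range.

## Working session

There is one attempt and no reset: what is moved stays moved. The work goes in short steps, Python scripts to look and compute and a tool call to move; the robot and the scene stay as the last step left them, time stands still between calls to the robot, and variables do not carry over. Pictures are saved under pics/ and viewed, at most 14 in all, crops included, and the job is handed in when it is done.

Besides the shell and the picture viewer there is one more tool, called after "Request:" as name(argument=value, ...) on one line, values as JSON. move_arm: Moves the arm, as the interface text tells. Its arguments: {"type":"object","properties":{"increments":{"type":"array"},"newtons":{"type":"number"}},"required":["increments"]}

```bash
ls; mkdir -p pics; python3 - <<'E'
from cell import env, eyes
import cv2
for n in ("side","top"):
    im=eyes.read_camera(n); cv2.imwrite(f"pics/{n}0.png",im)
    p=eyes.camera_params(n); print(n,p)
print(env.observe(), env.grip_point_offset)
E
```

```text
pics
side {'vfov': 52.238380880844105, 'cx': 320.72355282312697, 'cy': 188.96089054917124, 'distortion': array([-0.02006112,  0.        ,  0.        ,  0.        ,  0.        ]), 'R': array([[-0.99970082,  0.01552542,  0.01890042],
       [-0.01050012,  0.4254959 , -0.90489944],
       [-0.02209099, -0.90482717, -0.42520558]]), 't': array([0.48253325, 0.1098813 , 0.929202  ])}
top {'vfov': 45.01791241469284, 'cx': 318.79378130868173, 'cy': 195.7752549215119, 'distortion': array([0.00442883, 0.        , 0.        , 0.        , 0.        ]), 'R': array([[-0.02510688, -0.99967756,  0.0037962 ],
       [-0.97437973,  0.02362218, -0.22366523],
       [ 0.22350344, -0.00931447, -0.97465863]]), 't': array([-0.03100656,  0.50672196,  1.10052174])}
{'time_s': 0.1, 'joint_pos': array([ 1.03161463e+00,  3.13380600e-01,  1.49829959e+00,  4.51858767e-06,
        1.33097785e+00, -2.23431074e-01]), 'qd': array([ 0.00083693, -0.00155195, -0.00056323,  0.00132013, -0.00092358,
       -0.00030144]), 'tau': array([ 2.70919219e-03, -4.02814472e+01, -2.52644956e+01,  6.95499242e-02,
        3.42161790e-02, -6.53401412e-05]), 'tool_pos': array([0.16295243, 0.49886711, 0.23824833]), 'tcp_rot': array([-2.00269763e-04,  1.57220807e-01,  9.87563332e-01, -4.93618474e-04]), 'wrist_force': array([-0.13778243, -0.43639754, -0.01630799]), 'moment': array([-0.04731016, -0.01510475, -0.07733302]), 'grasp_force': 0.0, 'width': 0.08811219731950802} 0.0187
```

View pics/top0.png

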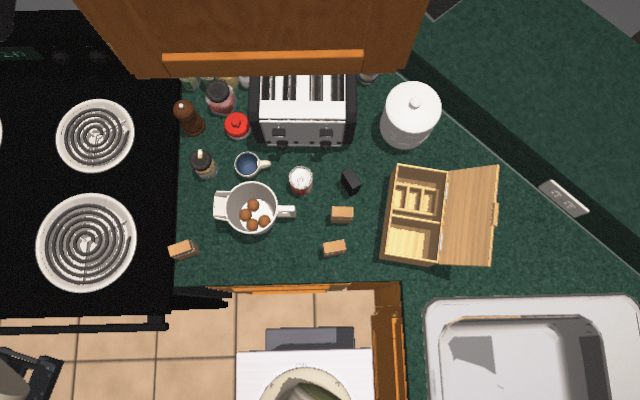

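View pics/side0.png

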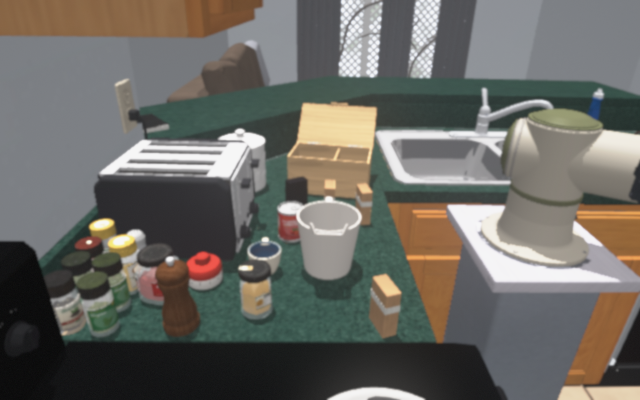

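The top view shows the jug at (252,209) with its spout left and handle right, 4 walnuts, and the box at (385–445,165–265) with its lid to the right. Brown cartons with a pale band stand at (342,214), (334,248) and (182,250). The black block at (351,180) is the look-alike. Next I measure and confirm in an enlarged crop.

```bash
cat > h.py <<'E'
import numpy as np, cv2
from cell import env, eyes
from scipy.spatial.transform import Rotation as Ro
def K(n):
    p=eyes.camera_params(n); f=200/np.tan(np.radians(p["vfov"]/2))
    return np.array([[f,0,p["cx"]],[0,f,p["cy"]],[0,0,1]]),np.array(p["distortion"]),np.array(p["R"]),np.array(p["t"])
def plane(n,px,z):
    k,d,R,t=K(n); u=cv2.undistortPoints(np.array(px,float).reshape(-1,1,2),k,d)[:,0]
    c=-R.T@t; D=np.c_[u,np.ones(len(u))]@R
    return c+D*((z-c[2])/D[:,2])[:,None]
def proj(n,X):
    k,d,R,t=K(n); return cv2.projectPoints(np.array(X,float).reshape(-1,3),cv2.Rodrigues(R)[0],t,k,d)[0][:,0]
def state():
    s=env.observe(); w,x,y,z=s["tcp_rot"]; return s,Ro.from_quat([x,y,z,w])
def move(target_p,target_R=None):
    "fractions for move_arm from the present pose"
    s,r=state(); T=r.as_matrix()
    d=T.T@(np.array(target_p)-s["tool_pos"])/0.5
    q=np.zeros(3) if target_R is None else (r.inv()*target_R).as_rotvec()/(np.pi/4)
    return np.round(np.r_[d,q],4)
def down(yaw):
    "tool down, closing axis y at world angle yaw; half-turn candidate"
    y=np.array([np.cos(yaw),np.sin(yaw),0]); z=np.array([0,0,-1.]); return Ro.from_matrix(np.c_[np.cross(y,z),y,z])
E
python3 - <<'E'
from h import *
im=cv2.imread("pics/top0.png"); hsv=cv2.cvtColor(im,cv2.COLOR_BGR2HSV)
c=cv2.resize(im[140:275,160:505],None,fx=2.3,fy=2.3,interpolation=cv2.INTER_CUBIC); cv2.imwrite("pics/crop0.png",c)
m=((hsv[...,0]>5)&(hsv[...,0]<22)&(hsv[...,1]>80)&(hsv[...,2]>100)).astype(np.uint8)
m[:160]=0;m[270:]=0;m[:,:140]=0;m[:,372:]=0
for q in cv2.findContours(m,cv2.RETR_EXTERNAL,cv2.CHAIN_APPROX_NONE)[0]:
    if cv2.contourArea(q)>30:
        r=cv2.minAreaRect(q); b=cv2.boxPoints(r); print(np.round(r[0]),np.round(r[1]),cv2.contourArea(q)); print(plane("top",b,0.085).round(4)[:,:2].tolist(), plane("top",[r[0]],.085).round(4))
E
```

```text
[334. 246.] [12. 23.] 231.0
[[0.3895, -0.048], [0.3975, -0.0992], [0.371, -0.103], [0.363, -0.0521]] [[ 0.3802 -0.0755  0.085 ]]
[180. 248.] [12. 24.] 236.0
[[0.3916, 0.3076], [0.4067, 0.2562], [0.3801, 0.2471], [0.3652, 0.2983]] [[0.3858 0.2773 0.085 ]]
[342. 212.] [22. 12.] 230.5
[[0.4486, -0.0694], [0.4763, -0.0717], [0.4721, -0.1235], [0.4444, -0.1208]] [[ 0.4603 -0.0964  0.085 ]]
[253. 215.] [30. 23.] 385.5
[[0.4716, 0.1527], [0.5021, 0.1082], [0.4415, 0.068], [0.4118, 0.1122]] [[0.4565 0.1103 0.085 ]]
```

View pics/crop0.png

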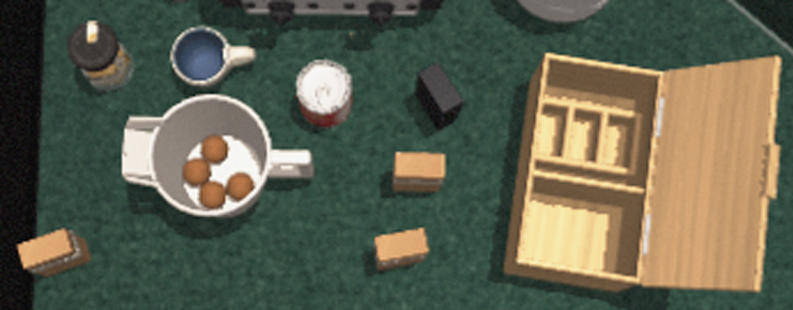

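The crop confirms it. Brown cartons with a pale band sit at crop (418,170), (402,248) and (52,252). The black block at (440,95) is the decoy and stays untouched. The jug's spout faces left and it holds 4 walnuts. Next I measure the box.

```bash
python3 - <<'E'
from h import *
im=cv2.imread("pics/top0.png")
c=cv2.resize(im[158:272,378:503],None,fx=5,fy=5,interpolation=cv2.INTER_CUBIC); cv2.imwrite("pics/crop1.png",c)
E
```

```text
(no output)
```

View pics/crop1.png

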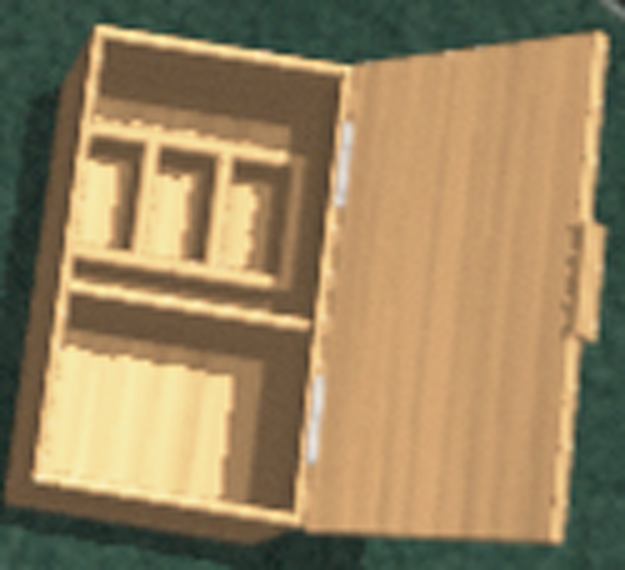

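In the enlarged crop the box rim corners are at about (97,27), (351,67), (302,524) and (33,482). The slots are above the partition and the bin is below it.

```bash
cat >> h.py <<'E'
def rigid2(A,B):
    "2D rigid fit B=R A+t"
    a,b=A.mean(0),B.mean(0); H=(A-a).T@(B-b); th=np.arctan2(H[0,1]-H[1,0],H[0,0]+H[1,1])
    R=np.array([[np.cos(th),-np.sin(th)],[np.sin(th),np.cos(th)]]); return th,b-R@a,R
E
python3 - <<'E'
from h import *
px=np.array([[97,27],[351,67],[302,524],[33,482]])/5.+[377.6,157.6]
P=plane("top",px,.105)[:,:2]
B=np.array([[-61,108],[61,108],[61,-108],[-61,-108]])/1000.
th,t,R=rigid2(B,P); print("box yaw",th,"org",t,"resid",(B@R.T+t-P).round(4).tolist())
for n,p in dict(s0=(-.036,.045),s1=(0,.045),s2=(.036,.045),bin=(0,-.060)).items(): print(n,(R@p+t).round(4))
print("side proj rim", proj("side",np.c_[B@R.T+t,np.full(4,.105)]).round(0).tolist())
# cartons
im=cv2.imread("pics/top0.png"); hsv=cv2.cvtColor(im,cv2.COLOR_BGR2HSV)
# jug: white blob
m=((hsv[...,1]<60)&(hsv[...,2]>120)).astype(np.uint8); m[:175]=0;m[245:]=0;m[:,:205]=0;m[:,300:]=0
ys,xs=np.nonzero(m)
print("jug white bbox",xs.min(),xs.max(),ys.min(),ys.max())
e=[[291,211],[215,207]]
print("handle top",plane("top",[e[0]],.108).round(4),"spout",plane("top",[e[1]],.12).round(4),"rim",plane("top",[[252,209]],.115).round(4))
E
```

```text
box yaw -1.7599254777515185 org [ 0.45241282 -0.265788  ] resid [[0.001, 0.0015], [0.0003, -0.0013], [-0.0013, -0.0005], [0.0001, 0.0004]]
s0 [ 0.5034 -0.2389]
s1 [ 0.4966 -0.2742]
s2 [ 0.4898 -0.3096]
bin [ 0.3935 -0.2545]
side proj rim [[287.0, 156.0], [297.0, 141.0], [372.0, 147.0], [369.0, 162.0]]
jug white bbox 213 299 175 233
handle top [[0.4602 0.0211 0.108 ]] spout [[0.4712 0.1914 0.12  ]] rim [[0.4656 0.1088 0.115 ]]
```

Request:
move_arm(increments=[[0,0,0,0,0,1,1],[0,0,0,0,0,1,1],[0,0,0,0,0,1,1],[0,0,0,0,0,1,1],[0,0,0,0,0,1,1],[0,0,0,0,0,1,1],[0,0,0,0,0,1,1]], newtons=20)

```text
time_s: 0.68
tool_pos: [0.163, 0.4989, 0.2384]
tcp_rot: [0.0, 0.526, 0.85, -0.0]
wrist_force: [-0.6, -1.1, 0.2]
width: 0.0879
grasp_force: 0.0
```

Request:
move_arm(increments=[[0,0,0,0,0,1,1],[0,0,0,0,0,1,1],[0,0,0,0,0,1,1],[0,0,0,0,0,1,1],[0,0,0,0,0,1,1],[0,0,0,0,0,1,1],[0,0,0,0,0,1,1]])

```text
time_s: 1.27
tool_pos: [0.163, 0.4989, 0.2384]
tcp_rot: [0.0, 0.811, 0.584, -0.0]
wrist_force: [0.3, 0.9, -0.9]
width: 0.0882
grasp_force: 0.0
```

Request:
move_arm(increments=[[0,0,0,0,0,1,1],[0,0,0,0,0,1,1],[0,0,0,0,0,1,1],[0,0,0,0,0,1,1],[0,0,0,0,0,1,1],[0,0,0,0,0,1,1],[0,0,0,0,0,1,1]])

```text
time_s: 1.85
tool_pos: [0.163, 0.4989, 0.2384]
tcp_rot: [0.0, 0.973, 0.229, -0.0]
wrist_force: [0.3, 0.6, -1.0]
width: 0.0878
grasp_force: 0.0
```

```bash
cat >> h.py <<'E'
def show(*pts):
    "each (x,y,z,phi): print move rows chained from the present measured pose, each relative to the start of its own call"
    s,r=state(); print("t",round(s["time_s"],2),"q",s["joint_pos"].round(3),"tcp",s["tool_pos"].round(4),"w",round(s["width"],4),"F",s["wrist_force"].round(1),"gf",round(s["grasp_force"],1))
    p=s["tool_pos"]
    for x,y,z,ph in pts:
        R=down(np.radians(ph)); d=r.as_matrix().T@(np.array([x,y,z])-p)/.5; q=(r.inv()*R).as_rotvec()/(np.pi/4)
        print(np.r_[d,q].round(4).tolist()); p=np.array([x,y,z]); r=R
E
python3 - <<'E'
from h import *
show((.3858,.2773,.14,-73.6),(.3858,.2773,.056,-73.6),(.3858,.2773,.17,-73.6),(.5034,-.2389,.17,-10.84),(.5034,-.2389,.062,-10.84))
E
```

```text
t 1.85 q [1.032 0.313 1.498 0.    1.331 2.139] tcp [0.163  0.4989 0.2384] w 0.0878 F [ 0.3  0.6 -1. ] gf 0.0
[0.2009, 0.5955, 0.1969, 0.0006, 0.0008, 0.2251]
[0.0, 0.0, 0.168, 0.0, 0.0, 0.0]
[0.0, 0.0, -0.228, 0.0, 0.0, 0.0]
[-0.0659, 1.0568, 0.0, 0.0, 0.0, -1.3947]
[0.0, 0.0, 0.216, 0.0, 0.0, 0.0]
```

Request:
move_arm(increments=[[0.2,0.5955,0.197,0,0,0.225,1],[0.2,0.5955,0.197,0,0,0.225,1],[0.2,0.5955,0.197,0,0,0.225,1],[0.2,0.5955,0.197,0,0,0.225,1],[0.2,0.5955,0.197,0,0,0.225,1],[0.2,0.5955,0.197,0,0,0.225,1],[0.2,0.5955,0.197,0,0,0.225,1],[0.2,0.5955,0.197,0,0,0.225,1],[0.2,0.5955,0.197,0,0,0.225,1],[0.2,0.5955,0.197,0,0,0.225,1],[0.2,0.5955,0.197,0,0,0.225,1],[0.2,0.5955,0.197,0,0,0.225,1]])

```text
time_s: 2.85
tool_pos: [0.3863, 0.2796, 0.1406]
tcp_rot: [-0.0, 0.989, 0.147, 0.0]
wrist_force: [-0.2, -0.2, -0.0]
width: 0.0879
grasp_force: 0.0
```

```bash
python3 - <<'E'
from h import *
show()
a=eyes.read_camera("top"); b=eyes.read_camera("side")
c=np.hstack([cv2.resize(a[150:300,100:250],None,fx=2.6,fy=2.6),cv2.resize(b[200:350,300:450],None,fx=2.6,fy=2.6)]); cv2.imwrite("pics/b1.png",c)
E
```

```text
t 2.85 q [0.38  0.315 1.772 0.    1.054 1.656] tcp [0.3863 0.2796 0.1406] w 0.0879 F [-0.2 -0.2 -0. ] gf 0.0
```

View pics/b1.png

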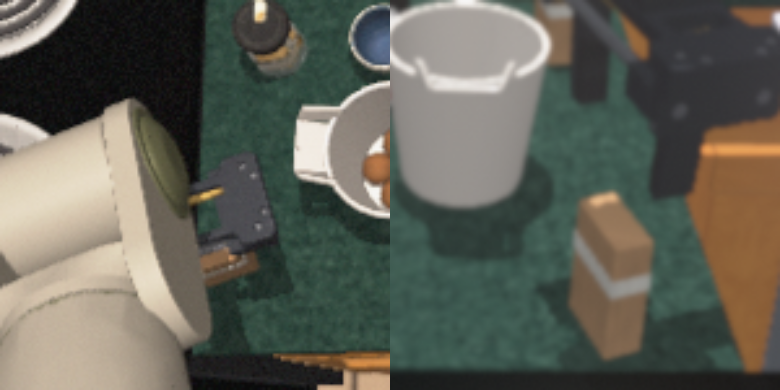

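```bash
python3 - <<'E'
from h import *
u=np.array([np.cos(np.radians(106.4)),np.sin(np.radians(106.4)),0])
for s in(-1,1): print("tip",proj("side",np.array([.3863,.2796,.1406])+s*.052*u),proj("top",np.array([.3863,.2796,.1406])+s*.052*u))
print(proj("side",[[.3858,.2773,.085],[.3858,.2773,.0]]),proj("top",[[.3858,.2773,.085]]))
b=eyes.read_camera("side"); hsv=cv2.cvtColor(b,cv2.COLOR_BGR2HSV)[270:340,360:405]
m=((hsv[...,0]>5)&(hsv[...,0]<25)&(hsv[...,1]>90)&(hsv[...,2]>80)).astype(np.uint8)
ys,xs=np.nonzero(m); print("carton side bbox",xs.min()+360,xs.max()+360,ys.min()+270,ys.max()+270)
v=np.array([u[1],-u[0],0])
X=[np.array([.3858,.2773,z])+a*.0125*v+c*.025*u for a in(-1,1) for c in(-1,1) for z in(0,.085)]
P=proj("side",X); print("pred bbox",P.min(0),P.max(0))
E
```

```text
tip [[375.61813396 236.54196928]] [[194.67931035 237.11546819]]
tip [[406.62934592 274.97202128]] [[147.93466736 251.75645841]]
[[386.77041677 283.37997196]
 [382.16225635 324.90461049]] [[179.5626955  247.65914802]]
carton side bbox 370 399 274 336
pred bbox [369.11818731 272.60846539] [401.48308038 337.46554854]
```

The side view agrees with the prediction to within a pixel, so the carton is located. I descend and grip.

Request:
move_arm(increments=[[0,0,0,0,0,0,1],[0,0,0.084,0,0,0,1],[0,0,0.168,0,0,0,1],[0,0,0.168,0,0,0,1],[0,0,0.168,0,0,0,1],[0,0,0.168,0,0,0,-1],[0,0,0.168,0,0,0,-1],[0,0,0.168,0,0,0,-1],[0,0,0.168,0,0,0,-1],[0,0,0.168,0,0,0,-1],[0,0,0.168,0,0,0,-1],[0,0,0.168,0,0,0,-1]], newtons=25)

```text
time_s: 4.0
tool_pos: [0.3872, 0.2789, 0.0567]
tcp_rot: [-0.0, 0.989, 0.146, 0.0]
wrist_force: [-0.4, -0.9, 5.1]
width: 0.0503
grasp_force: 24.8
```

Request:
move_arm(increments=[[0,0,0,0,0,0,-1],[0,0,0,0,0,0,-1],[0,0,-0.08,0,0,0,-1],[0,0,-0.16,0,0,0,-1],[0,0,-0.26,0,0,0,-1],[0,0,-0.26,0,0,0,-1],[0,0,-0.26,0,0,0,-1],[0,0,-0.26,0,0,0,-1],[0,0,-0.26,0,0,0,-1]])

```text
time_s: 4.75
tool_pos: [0.3862, 0.2784, 0.1842]
tcp_rot: [0.0, 0.989, 0.146, -0.002]
wrist_force: [0.9, 0.4, -1.9]
width: 0.0503
grasp_force: 24.8
```

```bash
python3 - <<'E'
from h import *
show((.4446,.0192,.186,-42),(.5034,-.2389,.186,-10.84),(.5034,-.2389,.12,-10.84),(.5034,-.2389,.061,-10.84))
b=eyes.read_camera("side"); cv2.imwrite("pics/b2.png",cv2.resize(b[170:320,300:500],None,fx=2.5,fy=2.5))
E
```

```text
t 4.75 q [0.378 0.26  1.718 0.    1.167 1.656] tcp [0.3862 0.2784 0.1842] w 0.0503 F [ 0.9  0.4 -1.9] gf 24.8
[-0.0378, 0.5301, -0.0032, -0.0009, 0.0046, -0.6938]
[-0.3049, 0.4328, 0.0, 0.0, 0.0, -0.6924]
[0.0, 0.0, 0.132, 0.0, 0.0, 0.0]
[0.0, 0.0, 0.118, 0.0, 0.0, 0.0]
```

View pics/b2.png

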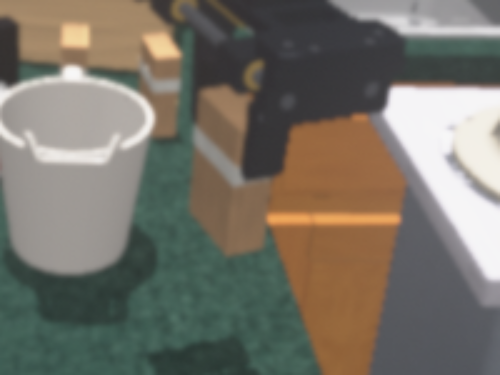

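Request:
move_arm(increments=[[0,0,-0.06,0,0,0,-1],[-0.038,0.53,-0.06,0,0,-0.694,-1],[-0.038,0.53,-0.06,0,0,-0.694,-1],[-0.038,0.53,-0.06,0,0,-0.694,-1],[-0.038,0.53,-0.06,0,0,-0.694,-1],[-0.038,0.53,-0.06,0,0,-0.694,-1],[-0.038,0.53,-0.06,0,0,-0.694,-1],[-0.038,0.53,-0.06,0,0,-0.694,-1],[-0.038,0.53,-0.06,0,0,-0.694,-1],[-0.038,0.53,-0.06,0,0,-0.694,-1]])

```text
time_s: 5.63
tool_pos: [0.4453, 0.0176, 0.2148]
tcp_rot: [-0.001, 0.914, 0.405, -0.001]
wrist_force: [-0.0, 0.3, -0.9]
width: 0.0502
grasp_force: 24.8
```

Request:
move_arm(increments=[[-0.305,0.433,0,0,0,-0.692,-1],[-0.305,0.433,0,0,0,-0.692,-1],[-0.305,0.433,0,0,0,-0.692,-1],[-0.305,0.433,0,0,0,-0.692,-1],[-0.305,0.433,0,0,0,-0.692,-1],[-0.305,0.433,0,0,0,-0.692,-1],[-0.305,0.433,0,0,0,-0.692,-1],[-0.305,0.433,0,0,0,-0.692,-1],[-0.305,0.433,0,0,0,-0.692,-1],[-0.305,0.433,0,0,0,-0.692,-1],[-0.305,0.433,0,0,0,-0.692,-1],[-0.305,0.433,0,0,0,-0.692,-1]])

```text
time_s: 6.63
tool_pos: [0.5044, -0.2371, 0.2163]
tcp_rot: [-0.0, 0.77, 0.638, 0.0]
wrist_force: [0.9, 0.2, -1.6]
width: 0.0499
grasp_force: 24.8
```

```bash
python3 - <<'E'
from h import *
show((.5034,-.2389,.125,-10.84),(.5034,-.2389,.061,-10.84))
a=eyes.read_camera("top"); b=eyes.read_camera("side")
cv2.imwrite("pics/b3.png",np.hstack([cv2.resize(a[150:280,350:500],None,fx=2.6,fy=2.6),cv2.resize(b[80:210,250:400],None,fx=2.6,fy=2.6)]))
E
```

```text
t 6.63 q [-0.65   0.401  1.433  0.     1.308 -0.462] tcp [ 0.5044 -0.2371  0.2163] w 0.0499 F [ 0.9  0.2 -1.6] gf 24.8
[-0.004, -0.0012, 0.1826, -0.0001, -0.0002, 0.0021]
[0.0, 0.0, 0.128, 0.0, 0.0, 0.0]
```

View pics/b3.png

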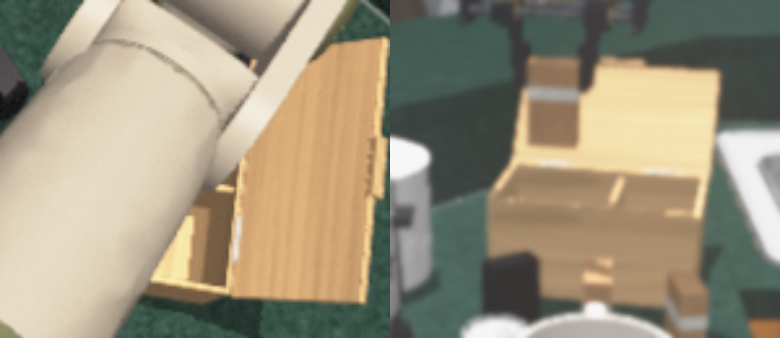

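Request:
move_arm(increments=[[0,0,0,0,0,0,-1],[0,0,0.06,0,0,0,-1],[0,0,0.12,0,0,0,-1],[0,0,0.18,0,0,0,-1],[0,0,0.18,0,0,0,-1],[0,0,0.18,0,0,0,-1],[0,0,0.18,0,0,0,-1],[0,0,0.18,0,0,0,-1]])

```text
time_s: 7.4
tool_pos: [0.505, -0.2392, 0.1284]
tcp_rot: [0.002, 0.771, 0.637, 0.0]
wrist_force: [0.0, 0.3, -0.7]
width: 0.0502
grasp_force: 24.8
```

```bash
python3 - <<'E'
from h import *
show((.5034,-.2389,.125,-10.84),(.5034,-.2389,.061,-10.84))
E
```

```text
t 7.4 q [-0.652  0.492  1.541  0.     1.106 -0.463] tcp [ 0.505  -0.2392  0.1284] w 0.0502 F [ 0.   0.3 -0.7] gf 24.8
[-0.0001, -0.0033, 0.0068, 0.0041, 0.002, -0.0001]
[0.0, 0.0, 0.128, 0.0, 0.0, 0.0]
```

Request:
move_arm(increments=[[0,-0.003,0.02,0,0,0,-1],[0,-0.003,0.04,0,0,0,-1],[0,-0.003,0.06,0,0,0,-1],[0,-0.003,0.08,0,0,0,-1],[0,-0.003,0.1,0,0,0,-1],[0,-0.003,0.12,0,0,0,-1],[0,-0.003,0.128,0,0,0,-1],[0,-0.003,0.128,0,0,0,-1],[0,-0.003,0.128,0,0,0,-1]])

```text
time_s: 8.15
tool_pos: [0.5033, -0.2387, 0.0616]
tcp_rot: [0.001, 0.771, 0.637, 0.0]
wrist_force: [6.5, -4.1, -3.6]
width: 0.0499
grasp_force: 24.9
```

```bash
python3 - <<'E'
from h import *
show((.5034,-.2389,.061,-10.84))
E
```

```text
t 8.15 q [-0.653  0.58   1.599  0.     0.961 -0.464] tcp [ 0.5033 -0.2387  0.0616] w 0.0499 F [ 6.5 -4.1 -3.6] gf 24.9
[-0.0003, 0.0002, 0.0011, 0.0021, 0.0008, -0.0004]
```

Request:
move_arm(increments=[[0,0,0,0,0,0,0.4],[0,0,0,0,0,0,0.4],[0,0,0,0,0,0,0.4],[0,0,-0.04,0,0,0,0.4],[0,0,-0.1,0,0,0,0.4],[0,0,-0.18,0,0,0,0.4],[0,0,-0.26,0,0,0,0.6],[0,0,-0.26,0,0,0,1],[0,0,-0.26,0,0,0,1],[0,0,-0.26,0,0,0,1]])

```text
time_s: 8.98
tool_pos: [0.5022, -0.2379, 0.1911]
tcp_rot: [-0.001, 0.771, 0.637, -0.0]
wrist_force: [-0.2, -0.0, -0.8]
width: 0.0861
grasp_force: 0.0
```

```bash
python3 - <<'E'
from h import *
show((.3802,-.0755,.17,-60),(.3802,-.0755,.14,-81.2),(.3802,-.0755,.056,-81.2))
b=eyes.read_camera("side"); cv2.imwrite("pics/b4.png",cv2.resize(b[100:200,270:390],None,fx=4,fy=4))
E
```

```text
t 8.98 q [-0.653  0.421  1.472 -0.     1.25  -0.464] tcp [ 0.5022 -0.2379  0.1911] w 0.0861 F [-0.2 -0.  -0.8] gf 0.0
[0.2731, -0.3007, 0.043, -0.0028, -0.0, 1.0923]
[0.0, 0.0, 0.06, 0.0, 0.0, 0.4711]
[0.0, 0.0, 0.168, 0.0, 0.0, 0.0]
```

View pics/b4.png

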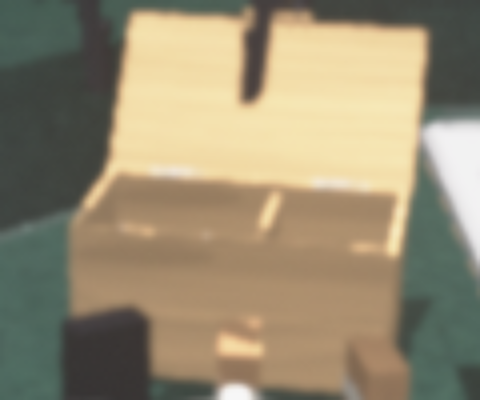

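The box is intact, with the carton down behind its wall and not jammed. On to the next carton, at (0.380,-0.076).

Request:
move_arm(increments=[[0.273,-0.301,0.043,0,0,1,1],[0.273,-0.301,0.043,0,0,1,1],[0.273,-0.301,0.043,0,0,1,1],[0.273,-0.301,0.043,0,0,1,1],[0.273,-0.301,0.043,0,0,1,1],[0.273,-0.301,0.043,0,0,1,1],[0.273,-0.301,0.043,0,0,1,1],[0.273,-0.301,0.043,0,0,1,1],[0.273,-0.301,0.043,0,0,1,1]])

```text
time_s: 9.78
tool_pos: [0.3802, -0.0758, 0.1699]
tcp_rot: [-0.001, 0.956, 0.294, -0.001]
wrist_force: [0.3, 0.5, 0.6]
width: 0.0881
grasp_force: 0.0
```

Request:
move_arm(increments=[[0,0,0.06,0,0,0.563,1],[0,0,0.06,0,0,0.563,1],[0,0,0.06,0,0,0.563,1],[0,0,0.06,0,0,0.563,1],[0,0,0.06,0,0,0.563,1],[0,0,0.06,0,0,0.563,1],[0,0,0.06,0,0,0.563,1]])

```text
time_s: 10.37
tool_pos: [0.3805, -0.076, 0.1405]
tcp_rot: [-0.0, 0.997, 0.078, -0.0]
wrist_force: [-0.2, -0.0, 0.1]
width: 0.0881
grasp_force: 0.0
```

```bash
python3 - <<'E'
from h import *
show((.3802,-.0755,.056,-81.2))
E
```

```text
t 10.37 q [-0.502  0.131  2.012 -0.     0.999  0.913] tcp [ 0.3805 -0.076   0.1405] w 0.0881 F [-0.2 -0.   0.1] gf 0.0
[-0.0004, -0.001, 0.169, -0.0005, 0.0007, 0.0037]
```

Request:
move_arm(increments=[[0,0,0.06,0,0,0,1],[0,0,0.12,0,0,0,1],[0,0,0.169,0,0,0,1],[0,0,0.169,0,0,0,1],[0,0,0.169,0,0,0,1],[0,0,0.169,0,0,0,-1],[0,0,0.169,0,0,0,-1],[0,0,0.169,0,0,0,-1],[0,0,0.169,0,0,0,-1],[0,0,0.169,0,0,0,-1],[0,0,0.169,0,0,0,-1],[0,0,0.169,0,0,0,-1]])

```text
time_s: 11.37
tool_pos: [0.3808, -0.076, 0.0565]
tcp_rot: [0.0, 0.997, 0.077, 0.0]
wrist_force: [-0.0, 0.1, 4.2]
width: 0.0499
grasp_force: 25.0
```

Request:
move_arm(increments=[[0,0,0,0,0,0,-1],[0,0,0,0,0,0,-1],[0,0,-0.08,0,0,0,-1],[0,0,-0.16,0,0,0,-1],[0,0,-0.28,0,0,0,-1],[0,0,-0.28,0,0,0,-1],[0,0,-0.28,0,0,0,-1],[0,0,-0.28,0,0,0,-1],[0,0,-0.28,0,0,0,-1]])

```text
time_s: 12.12
tool_pos: [0.3799, -0.0756, 0.1947]
tcp_rot: [-0.001, 0.997, 0.077, -0.001]
wrist_force: [-0.4, 0.5, -1.4]
width: 0.0498
grasp_force: 25.0
```

```bash
python3 - <<'E'
from h import *
show((.44,-.17,.196,-46),(.4966,-.2742,.196,-10.84))
E
```

```text
t 12.12 q [-0.501  0.052  1.937 -0.     1.156  0.916] tcp [ 0.3799 -0.0756  0.1947] w 0.0498 F [-0.4  0.5 -1.4] gf 25.0
[0.0899, 0.205, -0.0032, -0.0031, 0.0022, -0.7819]
[-0.0633, 0.2285, 0.0, 0.0, 0.0, -0.7813]
```

Request:
move_arm(increments=[[0.09,0.205,0,0,0,-0.782,-1],[0.09,0.205,0,0,0,-0.782,-1],[0.09,0.205,0,0,0,-0.782,-1],[0.09,0.205,0,0,0,-0.782,-1],[0.09,0.205,0,0,0,-0.782,-1],[0.09,0.205,0,0,0,-0.782,-1],[0.09,0.205,0,0,0,-0.782,-1],[0.09,0.205,0,0,0,-0.782,-1]])

```text
time_s: 12.78
tool_pos: [0.4405, -0.17, 0.1953]
tcp_rot: [-0.001, 0.928, 0.373, -0.0]
wrist_force: [-0.2, 0.1, -1.3]
width: 0.0502
grasp_force: 25.0
```

Request:
move_arm(increments=[[-0.063,0.229,0,0,0,-0.782,-1],[-0.063,0.229,0,0,0,-0.782,-1],[-0.063,0.229,0,0,0,-0.782,-1],[-0.063,0.229,0,0,0,-0.782,-1],[-0.063,0.229,0,0,0,-0.782,-1],[-0.063,0.229,0,0,0,-0.782,-1],[-0.063,0.229,0,0,0,-0.782,-1],[-0.063,0.229,0,0,0,-0.782,-1],[-0.063,0.229,0.06,0,0,-0.782,-1],[-0.063,0.229,0.12,0,0,-0.782,-1],[-0.063,0.229,0.12,0,0,-0.782,-1],[-0.063,0.229,0.12,0,0,-0.782,-1]])

```text
time_s: 13.78
tool_pos: [0.4974, -0.2741, 0.1361]
tcp_rot: [-0.001, 0.771, 0.637, -0.0]
wrist_force: [0.4, -0.0, -1.0]
width: 0.0495
grasp_force: 25.0
```

```bash
python3 - <<'E'
from h import *
show((.4966,-.2742,.061,-10.84))
E
```

```text
t 13.78 q [-0.71   0.503  1.499 -0.     1.141 -0.52 ] tcp [ 0.4974 -0.2741  0.1361] w 0.0495 F [ 0.4 -0.  -1. ] gf 25.0
[-0.0006, -0.0012, 0.1501, -0.0023, -0.0013, -0.0014]
```

Request:
move_arm(increments=[[0,-0.001,0.04,0,0,0,-1],[0,-0.001,0.06,0,0,0,-1],[0,-0.001,0.08,0,0,0,-1],[0,-0.001,0.1,0,0,0,-1],[0,-0.001,0.12,0,0,0,-1],[0,-0.001,0.14,0,0,0,-1],[0,-0.001,0.15,0,0,0,-1],[0,-0.001,0.15,0,0,0,-1],[0,-0.001,0.15,0,0,0,-1]])

```text
time_s: 14.53
tool_pos: [0.4972, -0.2748, 0.0611]
tcp_rot: [0.0, 0.771, 0.637, -0.0]
wrist_force: [-0.3, -3.4, -2.5]
width: 0.0497
grasp_force: 25.0
```

```bash
python3 - <<'E'
from h import *
show((.4966,-.2742,.061,-10.84))
E
```

```text
t 14.53 q [-0.711  0.601  1.563 -0.     0.978 -0.522] tcp [ 0.4972 -0.2748  0.0611] w 0.0497 F [-0.3 -3.4 -2.5] gf 25.0
[0.001, -0.0013, 0.0001, -0.0, 0.0006, 0.0006]
```

Request:
move_arm(increments=[[0,0,0,0,0,0,0.4],[0,0,0,0,0,0,0.4],[0,0,0,0,0,0,0.4],[0,0,-0.04,0,0,0,0.4],[0,0,-0.1,0,0,0,0.4],[0,0,-0.18,0,0,0,0.4],[0,0,-0.26,0,0,0,0.6],[0,0,-0.26,0,0,0,1],[0,0,-0.26,0,0,0,1],[0,0,-0.26,0,0,0,1]])

```text
time_s: 15.37
tool_pos: [0.4969, -0.2741, 0.1904]
tcp_rot: [-0.001, 0.771, 0.637, -0.0]
wrist_force: [0.3, 0.0, -0.3]
width: 0.0864
grasp_force: 0.0
```

```bash
python3 - <<'E'
from h import *
show((.4603,-.0964,.17,-55.84),(.4603,-.0964,.14,-94.6),(.4603,-.0964,.056,-94.6))
E
```

```text
t 15.37 q [-0.711  0.446  1.436  0.     1.26  -0.522] tcp [ 0.4969 -0.2741  0.1904] w 0.0864 F [ 0.3  0.  -0.3] gf 0.0
[0.3353, -0.1385, 0.0412, -0.0016, -0.0004, 1.0009]
[0.0, 0.0, 0.06, 0.0, 0.0, 0.8613]
[0.0, 0.0, 0.168, 0.0, 0.0, 0.0]
```

Request:
move_arm(increments=[[0.335,-0.139,0.04,0,0,1,1],[0.335,-0.139,0.04,0,0,1,1],[0.335,-0.139,0.04,0,0,1,1],[0.335,-0.139,0.04,0,0,1,1],[0.335,-0.139,0.04,0,0,1,1],[0.335,-0.139,0.04,0,0,1,1],[0.335,-0.139,0.04,0,0,1,1],[0.335,-0.139,0.04,0,0,1,1],[0.335,-0.139,0.04,0,0,1,1]])

```text
time_s: 16.12
tool_pos: [0.4598, -0.0967, 0.1701]
tcp_rot: [-0.001, 0.956, 0.295, -0.001]
wrist_force: [-0.2, -0.2, -1.0]
width: 0.088
grasp_force: 0.0
```

Request:
move_arm(increments=[[0,0,0.06,0,0,0.861,1],[0,0,0.06,0,0,0.861,1],[0,0,0.06,0,0,0.861,1],[0,0,0.06,0,0,0.861,1],[0,0,0.06,0,0,0.861,1],[0,0,0.06,0,0,0.861,1],[0,0,0.06,0,0,0.861,1],[0,0,0.06,0,0,0.861,1],[0,0,0.06,0,0,0.861,1]])

```text
time_s: 16.87
tool_pos: [0.4602, -0.097, 0.1409]
tcp_rot: [-0.0, 0.999, -0.039, -0.0]
wrist_force: [0.1, 0.3, -0.6]
width: 0.088
grasp_force: 0.0
```

```bash
python3 - <<'E'
from h import *
show((.4603,-.0964,.056,-94.6))
im=eyes.read_camera("top"); cv2.imwrite("pics/t5.png",im)
for I in (cv2.imread("pics/top0.png"),im):
    hsv=cv2.cvtColor(I,cv2.COLOR_BGR2HSV)
    m=((hsv[...,1]<60)&(hsv[...,2]>120)).astype(np.uint8); m[:175]=0;m[245:]=0;m[:,:205]=0;m[:,285:]=0
    ys,xs=np.nonzero(m); print(xs.min(),xs.max(),ys.min(),ys.max(),len(xs),xs.mean(),ys.mean())
E
```

```text
t 16.87 q [-0.458  0.302  1.79   0.     1.051  1.19 ] tcp [ 0.4602 -0.097   0.1409] w 0.088 F [ 0.1  0.3 -0.6] gf 0.0
[0.0003, -0.0011, 0.1698, -0.0003, 0.0008, 0.0041]
213 284 175 233 2165 245.64110854503465 205.13025404157045
213 284 175 244 2341 247.3823152498932 205.5843656557027
```

Request:
move_arm(increments=[[0,0,0.06,0,0,0,1],[0,0,0.12,0,0,0,1],[0,0,0.169,0,0,0,1],[0,0,0.169,0,0,0,1],[0,0,0.169,0,0,0,1],[0,0,0.169,0,0,0,-1],[0,0,0.169,0,0,0,-1],[0,0,0.169,0,0,0,-1],[0,0,0.169,0,0,0,-1],[0,0,0.169,0,0,0,-1],[0,0,0.169,0,0,0,-1],[0,0,0.169,0,0,0,-1]])

```text
time_s: 17.92
tool_pos: [0.4605, -0.097, 0.057]
tcp_rot: [0.0, 0.999, -0.04, 0.0]
wrist_force: [-0.3, 0.6, 2.5]
width: 0.0496
grasp_force: 24.8
```

Request:
move_arm(increments=[[0,0,0,0,0,0,-1],[0,0,0,0,0,0,-1],[0,0,-0.08,0,0,0,-1],[0,0,-0.16,0,0,0,-1],[0,0,-0.28,0,0,0,-1],[0,0,-0.28,0,0,0,-1],[0,0,-0.28,0,0,0,-1],[0,0,-0.28,0,0,0,-1],[0,0,-0.28,0,0,0,-1]])

```text
time_s: 18.67
tool_pos: [0.4595, -0.0966, 0.195]
tcp_rot: [-0.001, 0.999, -0.04, -0.001]
wrist_force: [0.4, -0.1, -2.3]
width: 0.0501
grasp_force: 24.8
```

```bash
python3 - <<'E'
from h import *
show((.475,-.2,.196,-53),(.4898,-.3096,.196,-10.84),(.4898,-.3096,.136,-10.84))
E
```

```text
t 18.67 q [-0.457  0.234  1.721 -0.     1.189  1.193] tcp [ 0.4595 -0.0966  0.195 ] w 0.0501 F [ 0.4 -0.1 -2.3] gf 24.8
[0.0472, 0.2037, -0.0025, -0.0028, 0.0031, -0.9234]
[-0.1083, 0.1929, 0.0, 0.0, 0.0, -0.9369]
[0.0, 0.0, 0.12, 0.0, 0.0, 0.0]
```

Request:
move_arm(increments=[[0.047,0.204,0,0,0,-0.923,-1],[0.047,0.204,0,0,0,-0.923,-1],[0.047,0.204,0,0,0,-0.923,-1],[0.047,0.204,0,0,0,-0.923,-1],[0.047,0.204,0,0,0,-0.923,-1],[0.047,0.204,0,0,0,-0.923,-1],[0.047,0.204,0,0,0,-0.923,-1],[0.047,0.204,0,0,0,-0.923,-1]])

```text
time_s: 19.33
tool_pos: [0.4752, -0.2002, 0.1951]
tcp_rot: [-0.001, 0.949, 0.316, -0.001]
wrist_force: [-0.7, -0.6, -1.2]
width: 0.05
grasp_force: 24.8
```

Request:
move_arm(increments=[[-0.108,0.193,0,0,0,-0.937,-1],[-0.108,0.193,0,0,0,-0.937,-1],[-0.108,0.193,0,0,0,-0.937,-1],[-0.108,0.193,0,0,0,-0.937,-1],[-0.108,0.193,0,0,0,-0.937,-1],[-0.108,0.193,0,0,0,-0.937,-1],[-0.108,0.193,0,0,0,-0.937,-1],[-0.108,0.193,0,0,0,-0.937,-1],[-0.108,0.193,0.06,0,0,-0.937,-1],[-0.108,0.193,0.12,0,0,-0.937,-1],[-0.108,0.193,0.12,0,0,-0.937,-1],[-0.108,0.193,0.12,0,0,-0.937,-1]])

```text
time_s: 20.33
tool_pos: [0.4903, -0.3096, 0.1362]
tcp_rot: [-0.001, 0.772, 0.636, -0.0]
wrist_force: [-0.3, -0.1, 0.3]
width: 0.05
grasp_force: 24.8
```

```bash
python3 - <<'E'
from h import *
show((.4898,-.3096,.061,-10.84))
E
```

```text
t 20.33 q [-0.765  0.528  1.46   0.     1.157 -0.573] tcp [ 0.4903 -0.3096  0.1362] w 0.05 F [-0.3 -0.1  0.3] gf 24.8
[-0.0005, -0.0005, 0.1504, -0.0029, -0.0019, -0.004]
```

Request:
move_arm(increments=[[0,0,0.04,0,0,-0.003,-1],[0,0,0.06,0,0,-0.003,-1],[0,0,0.08,0,0,-0.003,-1],[0,0,0.1,0,0,-0.003,-1],[0,0,0.12,0,0,-0.003,-1],[0,0,0.14,0,0,-0.003,-1],[0,0,0.15,0,0,-0.003,-1],[0,0,0.15,0,0,-0.003,-1],[0,0,0.15,0,0,-0.003,-1]])

```text
time_s: 21.08
tool_pos: [0.4906, -0.3104, 0.0615]
tcp_rot: [0.0, 0.77, 0.638, -0.0]
wrist_force: [-1.1, -3.2, 0.1]
width: 0.05
grasp_force: 24.9
```

```bash
python3 - <<'E'
from h import *
show((.4898,-.3096,.061,-10.84))
E
```

```text
t 21.08 q [-0.766  0.623  1.522 -0.     0.997 -0.578] tcp [ 0.4906 -0.3104  0.0615] w 0.05 F [-1.1 -3.2  0.1] gf 24.9
[0.0013, -0.0019, 0.001, 0.0003, 0.0006, 0.0023]
```

Request:
move_arm(increments=[[0,0,0,0,0,0,0.4],[0,0,0,0,0,0,0.4],[0,0,0,0,0,0,0.4],[0,0,-0.04,0,0,0,0.4],[0,0,-0.1,0,0,0,0.4],[0,0,-0.18,0,0,0,0.4],[0,0,-0.26,0,0,0,0.6],[0,0,-0.36,0,0,0,1],[0,0,-0.36,0,0,0,1],[0,0,-0.36,0,0,0,1]])

```text
time_s: 21.92
tool_pos: [0.4914, -0.3104, 0.2447]
tcp_rot: [0.003, 0.77, 0.638, 0.0]
wrist_force: [-0.4, 0.4, -0.9]
width: 0.0862
grasp_force: 0.0
```

```bash
python3 - <<'E'
from h import *
show((.36,-.02,.24,-4),(.4602,.0211,.16,-4),(.4602,.0211,.073,-4))
E
```

```text
t 21.92 q [-0.765  0.431  1.315  0.     1.39  -0.578] tcp [ 0.4914 -0.3104  0.2447] w 0.0862 F [-0.4  0.4 -0.9] gf 0.0
[0.5219, -0.366, 0.0061, 0.006, 0.0041, -0.1487]
[0.096, 0.1942, 0.16, 0.0, 0.0, 0.0]
[0.0, 0.0, 0.174, 0.0, 0.0, 0.0]
```

Request:
move_arm(increments=[[0.522,-0.366,0,0,0,-0.149,1],[0.522,-0.366,0,0,0,-0.149,1],[0.522,-0.366,0,0,0,-0.149,1],[0.522,-0.366,0,0,0,-0.149,1],[0.522,-0.366,0,0,0,-0.149,1],[0.522,-0.366,0,0,0,-0.149,1],[0.522,-0.366,0,0,0,-0.149,1],[0.522,-0.366,0,0,0,-0.149,1],[0.522,-0.366,0,0,0,-0.149,1],[0.522,-0.366,0,0,0,-0.149,1],[0.522,-0.366,0,0,0,-0.149,1],[0.522,-0.366,0,0,0,-0.149,1]])

```text
time_s: 22.92
tool_pos: [0.3595, -0.0202, 0.241]
tcp_rot: [-0.001, 0.732, 0.682, -0.0]
wrist_force: [0.3, 0.3, -0.1]
width: 0.0881
grasp_force: 0.0
```

```bash
python3 - <<'E'
from h import *
show()
im=eyes.read_camera("top"); cv2.imwrite("pics/t6.png",im)
cv2.imwrite("pics/t6c.png",cv2.resize(im[140:275,160:505],None,fx=2.3,fy=2.3,interpolation=cv2.INTER_CUBIC))
E
```

```text
t 22.92 q [-0.385 -0.066  1.925 -0.     1.284 -0.314] tcp [ 0.3595 -0.0202  0.241 ] w 0.0881 F [ 0.3  0.3 -0.1] gf 0.0
```

View pics/t6c.png

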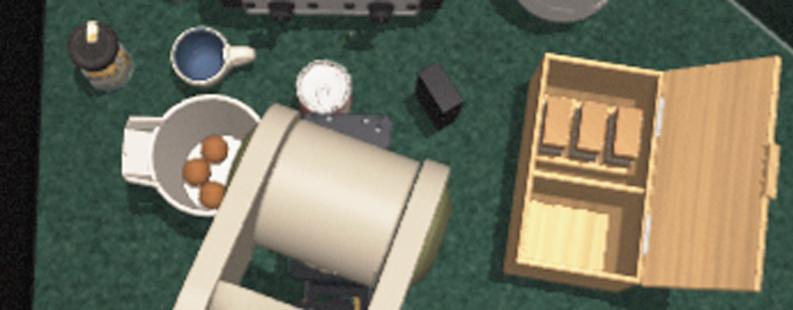

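All three cartons stand home in their slots, at crop (560,125), (592,127) and (627,132), and the jug has not moved. Next is the jug's handle.

Request:
move_arm(increments=[[0.096,0.194,0,0,0,0,-0.1],[0.096,0.194,0,0,0,0,-0.1],[0.096,0.194,0.1,0,0,0,-0.1],[0.096,0.194,0.16,0,0,0,-0.1],[0.096,0.194,0.16,0,0,0,-0.1],[0.096,0.194,0.16,0,0,0,-0.1],[0.096,0.194,0.16,0,0,0,-0.1],[0.096,0.194,0.16,0,0,0,-0.1]])

```text
time_s: 23.63
tool_pos: [0.4601, 0.0208, 0.164]
tcp_rot: [0.002, 0.732, 0.682, 0.001]
wrist_force: [-0.6, 1.1, -0.9]
width: 0.0401
grasp_force: 0.0
```

```bash
python3 - <<'E'
from h import *
show((.4602,.0211,.073,-4))
b=eyes.read_camera("side"); cv2.imwrite("pics/b7.png",np.hstack([cv2.resize(b[150:300,250:400],None,fx=2.6,fy=2.6)]))
print("pred handle top side",proj("side",[.4602,.0211,.108]),"tcp",proj("side",[.4602,.0211,.16]))
print("tin",plane("top",[[300,174]],.072))
E
```

```text
t 23.63 q [-0.21   0.249  1.792 -0.     1.097 -0.139] tcp [0.4601 0.0208 0.164 ] w 0.0401 F [-0.6  1.1 -0.9] gf 0.0
[0.0007, -0.0005, 0.182, 0.0047, 0.0007, -0.0013]
pred handle top side [[332.58743784 196.74507495]] tcp [[333.38436214 173.88083641]]
tin [[5.56997413e-01 2.51403672e-04 7.20000000e-02]]
```

View pics/b7.png

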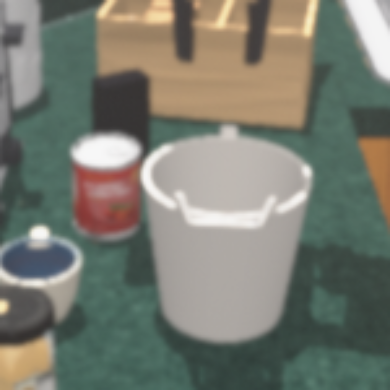

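In the side view the jug rim spans about x=305–370 px, against 297–361 px in the first side picture. The jug has just been knocked aside, so I re-measure it.

```bash
python3 - <<'E'
from h import *
a=eyes.read_camera("top"); cv2.imwrite("pics/t8.png",a); b=eyes.read_camera("side")
A0=cv2.imread("pics/top0.png"); B0=cv2.imread("pics/side0.png")
def shift(I0,I1,box):
    x0,y0,x1,y1=box; t=I0[y0:y1,x0:x1]; s=I1[y0-25:y1+25,x0-25:x1+25]
    r=cv2.matchTemplate(s,t,cv2.TM_CCOEFF_NORMED); _,v,_,l=cv2.minMaxLoc(r); return v,l[0]-25,l[1]-25
print("top spout",shift(A0,a,(209,185,232,232)),"top jug left",shift(A0,a,(209,180,262,236)))
print("side jug",shift(B0,b,(292,198,366,280)), "side handle",shift(B0,b,(322,194,338,205)))
cv2.imwrite("pics/t8c.png",np.vstack([cv2.resize(I[160:255,200:340],None,fx=3,fy=3,interpolation=cv2.INTER_CUBIC) for I in (A0,a)]))
E
```

```text
top spout (0.8928753733634949, -3, 6) top jug left (0.6420106887817383, -3, 6)
side jug (0.8992646932601929, 8, 2) side handle (0.8830967545509338, 9, 2)
```

View pics/t8c.png

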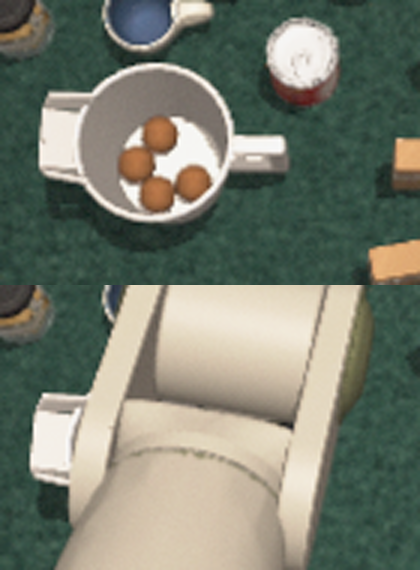

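```bash
python3 - <<'E'
from h import *
B0=cv2.imread("pics/side0.png"); b=eyes.read_camera("side")
for I,lo in((B0,290),(b,298)):
    h=cv2.cvtColor(I,cv2.COLOR_BGR2HSV); m=(h[...,1]<45)&(h[...,2]>140)
    for r in(198,200,202,204,206,215,225,240,255):
        x=np.nonzero(m[r,lo:lo+80])[0]+lo
        print(r,(x.min(),x.max(),(x.min()+x.max())/2) if len(x) else None,end="; ")
    print()
print(proj("side",[[.4656,.1088,.115],[.4656-.061,.1088,.115],[.4656+.061,.1088,.115],[.4656,.1088,0],[.464,.021,.108]]))
# top rim: circle fit on original
A0=cv2.imread("pics/top0.png")
h=cv2.cvtColor(A0,cv2.COLOR_BGR2HSV); m=(h[...,1]<60)&(h[...,2]>120)
for r in(182,190,200,205,208,210,212,214,220): 
    x=np.nonzero(m[r,205:305])[0]+205; print(r,x.min(),x.max())
for c in (240,250,260,284,288,291,293): 
    y=np.nonzero(m[172:240,c])[0]+172; print(c,y.min(),y.max())
E
```

```text
198 (np.int64(324), np.int64(359), np.float64(341.5)); 200 (np.int64(317), np.int64(360), np.float64(338.5)); 202 (np.int64(290), np.int64(369), np.float64(329.5)); 204 (np.int64(290), np.int64(369), np.float64(329.5)); 206 (np.int64(290), np.int64(369), np.float64(329.5)); 215 (np.int64(290), np.int64(361), np.float64(325.5)); 225 (np.int64(298), np.int64(358), np.float64(328.0)); 240 (np.int64(302), np.int64(354), np.float64(328.0)); 255 (np.int64(305), np.int64(350), np.float64(327.5)); 
198 (np.int64(335), np.int64(340), np.float64(337.5)); 200 (np.int64(334), np.int64(341), np.float64(337.5)); 202 (np.int64(298), np.int64(344), np.float64(321.0)); 204 (np.int64(298), np.int64(353), np.float64(325.5)); 206 (np.int64(298), np.int64(358), np.float64(328.0)); 215 (np.int64(304), np.int64(369), np.float64(336.5)); 225 (np.int64(306), np.int64(368), np.float64(337.0)); 240 (np.int64(309), np.int64(364), np.float64(336.5)); 255 (np.int64(311), np.int64(360), np.float64(335.5)); 
[[331.79033696 213.92386721]
 [363.94179662 214.21297564]
 [299.51796288 213.62743456]
 [330.04465239 264.12224583]
 [330.77226782 196.70567388]]
182 242 304
190 216 272
200 214 277
205 213 294
208 213 294
210 213 294
212 213 289
214 213 295
220 223 274
240 173 231
250 174 233
260 182 231
284 205 216
288 205 216
291 172 211
293 172 211
```

```bash
python3 - <<'E'
from h import *
print(plane("top",[[288.5,214],[291.5,208]],.108))
show((.4505,.0255,.073,-4))
E
```

```text
[[0.45341823 0.02684241 0.108     ]
 [0.46715497 0.0198583  0.108     ]]
t 23.83 q [-0.209  0.25   1.794 -0.     1.096 -0.139] tcp [0.4597 0.0213 0.163 ] w 0.0398 F [1.  0.5 0.1] gf 0.0
[0.0072, -0.0193, 0.1799, 0.0029, 0.0004, -0.0006]
```

Request:
move_arm(increments=[[0.008,-0.019,0,0,0,0,-0.1],[0.008,-0.019,0.06,0,0,0,-0.1],[0.008,-0.019,0.12,0,0,0,-0.1],[0.008,-0.019,0.176,0,0,0,-0.1],[0.008,-0.019,0.176,0,0,0,-0.1],[0.008,-0.019,0.176,0,0,0,-0.1],[0.008,-0.019,0.176,0,0,0,-1],[0.008,-0.019,0.176,0,0,0,-1],[0.008,-0.019,0.176,0,0,0,-1],[0.008,-0.019,0.176,0,0,0,-1],[0.008,-0.019,0.176,0,0,0,-1],[0.008,-0.019,0.176,0,0,0,-1]], newtons=60)

```text
time_s: 24.83
tool_pos: [0.4507, 0.026, 0.0745]
tcp_rot: [0.001, 0.731, 0.682, 0.0]
wrist_force: [-0.9, -1.2, 7.0]
width: 0.0134
grasp_force: 60.0
```

```bash
python3 - <<'E'
from h import *
show()
E
```

```text
t 24.83 q [-0.203  0.371  1.907 -0.     0.862 -0.133] tcp [0.4507 0.026  0.0745] w 0.0134 F [-0.9 -1.2  7. ] gf 60.0
```

Request:
move_arm(increments=[[0,0,-0.02,0,0,0,-1],[0,0,-0.05,0,0,0,-1],[0,0,-0.09,0,0,0,-1],[0,-0.02,-0.13,0,0,0,-1],[0,-0.05,-0.17,0,0,0,-1],[0,-0.08,-0.21,0,0,0,-1],[0,-0.11,-0.23,0,0,0,-1],[0,-0.14,-0.23,0,0,0,-1],[0,-0.16,-0.23,0,0,0,-1],[0,-0.16,-0.23,0,0,0,-1],[0,-0.16,-0.23,0,0,0,-1]])

```text
time_s: 25.75
tool_pos: [0.3704, 0.0318, 0.1885]
tcp_rot: [-0.0, 0.731, 0.682, -0.0]
wrist_force: [0.9, -0.1, -3.8]
width: 0.0133
grasp_force: 60.0
```

```bash
python3 - <<'E'
from h import *
show()
b=eyes.read_camera("side"); a=eyes.read_camera("top"); cv2.imwrite("pics/b9.png",np.hstack([cv2.resize(b[100:300,250:450],None,fx=1.9,fy=1.9),cv2.resize(a[130:330,170:370],None,fx=1.9,fy=1.9)]))
E
```

```text
t 25.75 q [-0.233  0.022  1.986 -0.     1.134 -0.162] tcp [0.3704 0.0318 0.1885] w 0.0133 F [ 0.9 -0.1 -3.8] gf 60.0
```

View pics/b9.png

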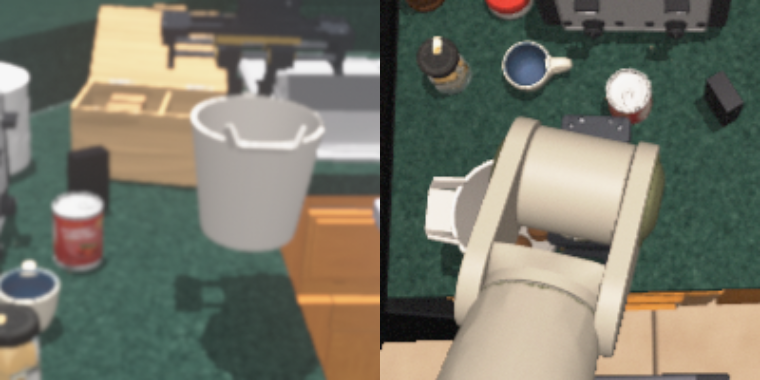

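The jug hangs level in the grip with its underside clear of the tin. Now I turn it in the air.

Request:
move_arm(increments=[[0,0,0,0,0,0.05,-1],[0,0,0,0,0,0.15,-1],[0,0,0,0,0,0.27,-1],[0,0,0,0,0,0.39,-1],[0,0,0,0,0,0.51,-1],[0,0,0,0,0,0.63,-1],[0,0,0,0,0,0.75,-1],[0,0,0,0,0,0.87,-1],[0,0,0,0,0,1,-1]])

```text
time_s: 26.6
tool_pos: [0.3708, 0.0317, 0.1883]
tcp_rot: [-0.0, 0.938, 0.348, -0.001]
wrist_force: [0.0, -0.2, -2.5]
width: 0.0134
grasp_force: 60.0
```

Request:
move_arm(increments=[[0,0,0,0,0,0.12,-1],[0,0,0,0,0,0.24,-1],[0,0,0,0,0,0.36,-1],[0,0,0,0,0,0.48,-1],[0,0,0,0,0,0.6,-1],[0,0,0,0,0,0.72,-1],[0,0,0,0,0,0.84,-1],[0,0,0,0,0,1,-1]])

```text
time_s: 27.27
tool_pos: [0.3707, 0.0318, 0.1883]
tcp_rot: [-0.0, 0.999, -0.037, -0.001]
wrist_force: [-0.6, -0.3, -3.9]
width: 0.0133
grasp_force: 60.0
```

Request:
move_arm(increments=[[0,0,0,0,0,0.12,-1],[0,0,0,0,0,0.24,-1],[0,0,0,0,0,0.36,-1],[0,0,0,0,0,0.48,-1],[0,0,0,0,0,0.6,-1],[0,0,0,0,0,0.72,-1],[0,0,0,0,0,0.84,-1],[0,0,0,0,0,1,-1]])

```text
time_s: 27.93
tool_pos: [0.3708, 0.0319, 0.1883]
tcp_rot: [-0.0, 0.909, -0.416, -0.001]
wrist_force: [0.3, 0.1, -2.6]
width: 0.0134
grasp_force: 60.0
```

Request:
move_arm(increments=[[0,0,0,0,0,0.12,-1],[0,0,0,0,0,0.24,-1],[0,0,0,0,0,0.36,-1],[0,0,0,0,0,0.48,-1],[0,0,0,0,0,0.6,-1],[0,0,0,0,0,0.68,-1],[0,0,0,0,0,0.68,-1],[0,0,0,0,0,0.68,-1]])

```text
time_s: 28.6
tool_pos: [0.3707, 0.0318, 0.1885]
tcp_rot: [-0.0, 0.769, -0.639, -0.0]
wrist_force: [0.1, 0.0, -3.6]
width: 0.0135
grasp_force: 60.0
```

```bash
python3 - <<'E'
from h import *
show((.385,.05,.16,-169.6))
print(state()[1].as_matrix().round(3))
E
```

```text
t 28.6 q [-0.233  0.023  1.985  0.     1.134  2.724] tcp [0.3707 0.0318 0.1885] w 0.0135 F [ 0.1  0.  -3.6] gf 60.0
[-0.0304, -0.0348, 0.0569, 0.0006, 0.0009, 0.0038]
[[ 0.183 -0.983 -0.001]
 [-0.983 -0.183  0.001]
 [-0.001  0.    -1.   ]]
```

Request:
move_arm(increments=[[-0.01,-0.01,0.03,0,0,0,-1],[-0.02,-0.02,0.07,0,0,0,-1],[-0.03,-0.035,0.11,0,0,0,-1],[-0.03,-0.035,0.15,0,0,0,-1],[-0.03,-0.035,0.18,0,0,0,-1],[-0.03,-0.035,0.2,0,0,0,-1],[-0.03,-0.035,0.215,0,0,0,-1],[-0.03,-0.035,0.222,0,0,0,-1],[-0.03,-0.035,0.227,0,0,0,-1],[-0.03,-0.035,0.227,0,0,0,-1],[-0.03,-0.035,0.227,0,0,0,-1]])

```text
time_s: 29.52
tool_pos: [0.3853, 0.0496, 0.0757]
tcp_rot: [-0.0, 0.769, -0.639, 0.0]
wrist_force: [-0.2, 0.2, -3.0]
width: 0.0132
grasp_force: 60.0
```

```bash
python3 - <<'E'
from h import *
show()
E
```

```text
t 29.52 q [-0.176  0.253  2.08  -0.     0.808  2.783] tcp [0.3853 0.0496 0.0757] w 0.0132 F [-0.2  0.2 -3. ] gf 60.0
```

Request:
move_arm(increments=[[0,0,0.003,0,0,0,-1],[0,0,0.003,0,0,0,-1],[0,0,0.003,0,0,0,-0.1],[0,0,0.003,0,0,0,-0.1],[0,0,0.003,0,0,0,-0.1],[0,0,0.003,0,0,0,-0.1],[0,0,-0.06,0,0,0,-0.1],[0,0,-0.14,0,0,0,-0.1],[0,0,-0.22,0,0,0,-0.1],[0,0,-0.3,0,0,0,-0.1],[0,0,-0.3,0,0,0,-0.1],[0,0,-0.3,0,0,0,-0.1]])

```text
time_s: 30.52
tool_pos: [0.3855, 0.0496, 0.2265]
tcp_rot: [-0.001, 0.769, -0.64, 0.002]
wrist_force: [0.7, 0.4, -1.0]
width: 0.0397
grasp_force: 0.0
```

Request:
move_arm(increments=[[0,0,0,0,0,-1,-0.1],[0,0,0,0,0,-1,-0.1],[0,0,0,0,0,-1,-0.1],[0,0,0,0,0,-1,-0.1],[0,0,0,0,0,-1,-0.1],[0,0,0,0,0,-1,-0.1],[0,0,0,0,0,-1,-0.1]])

```text
time_s: 31.1
tool_pos: [0.3842, 0.0498, 0.2235]
tcp_rot: [0.0, 0.956, -0.294, -0.002]
wrist_force: [1.3, 1.2, -0.2]
width: 0.0396
grasp_force: 0.0
```

Request:
move_arm(increments=[[0,0,0,0,0,-1,-0.1],[0,0,0,0,0,-1,-0.1],[0,0,0,0,0,-1,-0.1],[0,0,0,0,0,-1,-0.1],[0,0,0,0,0,-1,-0.1],[0,0,0,0,0,-1,-0.1],[0,0,0,0,0,-1,-0.1]])

```text
time_s: 31.68
tool_pos: [0.3842, 0.0498, 0.2235]
tcp_rot: [-0.0, 0.996, 0.094, -0.002]
wrist_force: [0.3, 0.0, 0.2]
width: 0.0395
grasp_force: 0.0
```

Request:
move_arm(increments=[[0,0,0,0,0,-1,-0.1],[0,0,0,0,0,-1,-0.1],[0,0,0,0,0,-1,-0.1],[0,0,0,0,0,-1,-0.1],[0,0,0,0,0,-1,-0.1],[0,0,0,0,0,-1,-0.1],[0,0,0,0,0,-1,-0.1]])

```text
time_s: 32.27
tool_pos: [0.3842, 0.0498, 0.2234]
tcp_rot: [-0.001, 0.884, 0.468, -0.001]
wrist_force: [0.5, 0.4, 0.2]
width: 0.0395
grasp_force: 0.0
```

Request:
move_arm(increments=[[0,0,0,0,0,-1,-0.1],[0,0,0,0,0,-1,-0.1],[0,0,0,0,0,-1,-0.1],[0,0,0,0,0,-1,-0.1],[0,0,0,0,0,-1,-0.1],[0,0,0,0,0,-1,-0.1],[0,0,0,0,0,-1,-0.1]])

```text
time_s: 32.85
tool_pos: [0.3842, 0.0498, 0.2235]
tcp_rot: [-0.001, 0.637, 0.771, -0.001]
wrist_force: [-0.3, 0.1, 0.5]
width: 0.0398
grasp_force: 0.0
```

```bash
cat >> h.py <<'E'
def jugtool(yaw,tilt,L):
    "tool orientation when the jug (yaw,tilt rad) is held with lean L (rad)"
    J=Ro.from_euler("ZY",[yaw,tilt]); z=np.array([np.sin(L),0,-np.cos(L)]); y=np.array([0,-1.,0]) 
    y=-y if False else y
    G=Ro.from_matrix(np.c_[np.cross(y,z),y,z]); return J,J*G
def rows(*tg):
    s,r=state(); print("t",round(s["time_s"],2),"q",s["joint_pos"].round(3),"tcp",s["tool_pos"].round(4),"w",round(s["width"],4),"F",s["wrist_force"].round(1))
    p=s["tool_pos"]
    for P,R in tg:
        d=r.as_matrix().T@(np.array(P)-p)/.5; q=(r.inv()*R).as_rotvec()/(np.pi/4); print(np.r_[d,q].round(4).tolist()); p=np.array(P); r=R
E
python3 - <<'E'
from h import *
show()
J,T=jugtool(np.radians(-79.5),0,np.radians(40))
print(T.as_matrix().round(2))
z=T.as_matrix()[:,2]; g=np.array([.3853,.0496,.075])
rows((g-.11*z,T),(g+.0187*z,T))
E
```

```text
t 32.85 q [-0.176  0.019  1.89  -0.     1.236 -0.365] tcp [0.3842 0.0498 0.2235] w 0.0398 F [-0.3  0.1  0.5] gf 0.0
[[ 0.14 -0.98  0.12]
 [-0.75 -0.18 -0.63]
 [ 0.64 -0.   -0.77]]
t 32.85 q [-0.176  0.019  1.89  -0.     1.236 -0.365] tcp [0.3842 0.0498 0.2235] w 0.0398 F [-0.3  0.1  0.5]
[0.1405, 0.0033, 0.1285, 1.3673, -0.0019, -3.7501]
[0.0, 0.0, 0.2574, 0.0, 0.0, 0.0]
```

```bash
sed -i 's/y=-y if False else y/y=-y/' h.py
python3 - <<'E'
from h import *
J,T=jugtool(np.radians(-79.5),0,np.radians(40))
print(T.as_matrix().round(2))
z=T.as_matrix()[:,2]; g=np.array([.3853,.0496,.075])
rows((g-.11*z,T),(g+.0187*z,T))
E
```

```text
[[-0.14  0.98  0.12]
 [ 0.75  0.18 -0.63]
 [-0.64  0.   -0.77]]
t 32.85 q [-0.176  0.019  1.89  -0.     1.236 -0.365] tcp [0.3842 0.0498 0.2235] w 0.0398 F [-0.3  0.1  0.5]
[0.1405, 0.0033, 0.1285, -0.0013, -0.8903, 0.0086]
[-0.0, -0.0, 0.2574, 0.0, 0.0, 0.0]
```

Request:
move_arm(increments=[[0.08,0.003,0,0,-0.15,0.008,-0.1],[0.14,0.003,0.05,0,-0.3,0.008,-0.1],[0.14,0.003,0.1,0,-0.45,0.008,-0.1],[0.14,0.003,0.128,0,-0.6,0.008,-0.1],[0.14,0.003,0.128,0,-0.75,0.008,-0.1],[0.14,0.003,0.128,0,-0.89,0.008,-0.1],[0.14,0.003,0.128,0,-0.89,0.008,-0.1],[0.14,0.003,0.128,0,-0.89,0.008,-0.1],[0.14,0.003,0.128,0,-0.89,0.008,-0.1],[0.14,0.003,0.128,0,-0.89,0.008,-0.1]])

```text
time_s: 33.68
tool_pos: [0.3738, 0.1183, 0.1614]
tcp_rot: [0.262, 0.604, 0.72, -0.218]
wrist_force: [0.3, -1.0, 0.6]
width: 0.0396
grasp_force: 0.0
```

```bash
python3 - <<'E'
from h import *
J,T=jugtool(np.radians(-79.5),0,np.radians(40)); z=T.as_matrix()[:,2]; g=np.array([.3853,.0496,.075])
rows((g+.0187*z,T))
a=eyes.read_camera("top"); b=eyes.read_camera("side"); cv2.imwrite("pics/t10.png",a); cv2.imwrite("pics/s10.png",b)
cv2.imwrite("pics/c10.png",np.hstack([cv2.resize(b[130:300,290:460],None,fx=2.2,fy=2.2),cv2.resize(a[150:320,250:420],None,fx=2.2,fy=2.2)]))
print("handle top",proj("side",[.3853,.0496,.108]),proj("top",[.3853,.0496,.108]))
E
```

```text
t 33.68 q [ 0.405  0.302  1.909 -0.728  1.221  0.592] tcp [0.3738 0.1183 0.1614] w 0.0396 F [ 0.3 -1.   0.6]
[0.0039, -0.0016, 0.2592, -0.0041, -0.0024, -0.0094]
handle top [[369.93826334 203.31409134]] [[278.67068358 244.13916362]]
```

View pics/c10.png

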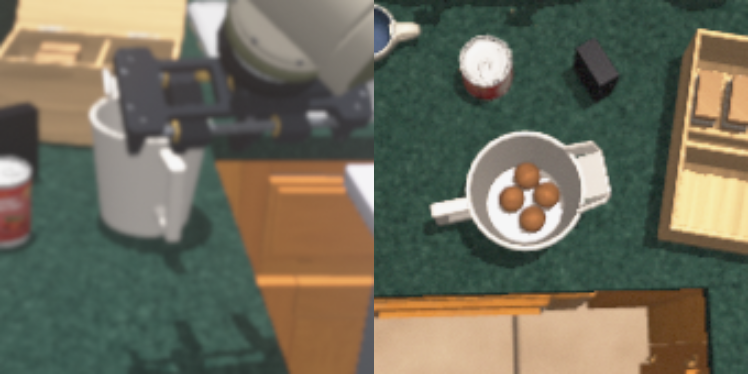

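The jug stands turned, with its spout at crop (600,172) toward the box and its handle at (440,210), where predicted. All 4 nuts are inside. I grip with the lean.

Request:
move_arm(increments=[[0.002,0,0,0,0,0,-0.1],[0.002,0,0.07,0,0,0,-0.1],[0.002,0,0.14,0,0,0,-0.1],[0.002,0,0.2,0,0,0,-0.1],[0.002,0,0.258,0,0,0,-0.1],[0.002,0,0.258,0,0,0,-0.1],[0.002,0,0.258,0,0,0,-0.1],[0.002,0,0.258,0,0,0,-1],[0.002,0,0.258,0,0,0,-1],[0.002,0,0.258,0,0,0,-1],[0.002,0,0.258,0,0,0,-1],[0.002,0,0.258,0,0,0,-1]], newtons=60)

```text
time_s: 34.78
tool_pos: [0.3886, 0.0384, 0.0624]
tcp_rot: [0.264, 0.603, 0.72, -0.218]
wrist_force: [-2.2, 5.2, 5.8]
width: 0.0131
grasp_force: 60.0
```

```bash
python3 - <<'E'
from h import *
J,T=jugtool(np.radians(-79.5),0,np.radians(40)); z=T.as_matrix()[:,2]; g=np.array([.3853,.0496,.075])
rows((g+.0187*z,T)); print(env.observe()["grasp_force"])
E
```

```text
t 34.78 q [ 0.209  0.449  2.065 -0.946  0.916  0.742] tcp [0.3886 0.0384 0.0624] w 0.0131 F [-2.2  5.2  5.8]
[0.0016, -0.0025, 0.0033, -0.0011, 0.0011, -0.0083]
59.99743685777503
```

```bash
cat > pour.py <<'E'
from h import *
L=np.radians(40); GJ=np.array([-.092,0,.075]); SP=np.array([.082,0,.126]); BIN=np.array([.3935,-.2545])
def up(xy_handle,z,yaw):
    J,T=jugtool(np.radians(yaw),0,L); g=np.array([*xy_handle,z+.075]); return g+.0187*T.as_matrix()[:,2],T
def tip(yaw,tilt,sz,back=.015):
    y=np.radians(yaw); J,T=jugtool(y,np.radians(tilt),L)
    S=np.r_[BIN-back*np.array([np.cos(y),np.sin(y)]),sz]
    return S+J.apply(GJ-SP)+.0187*T.as_matrix()[:,2],T
E
python3 - <<'E'
from pour import *
tg=[up((.386,.0496),.15,-79.5),up((.39,-.02),.16,-84),tip(-88,38,.155),tip(-88,66,.135),tip(-88,93,.115)]
rows(*tg); print([t[0].round(3).tolist() for t in tg])
E
```

```text
t 34.78 q [ 0.209  0.449  2.065 -0.946  0.916  0.742] tcp [0.3886 0.0384 0.0624] w 0.0131 F [-2.2  5.2  5.8]
[-0.1916, -0.0, -0.2262, -0.0011, 0.0011, -0.0083]
[-0.1188, -0.0194, 0.0735, 0.0643, -0.0, 0.0766]
[-0.0376, -0.0166, 0.077, 0.0324, 0.8441, 0.0845]
[-0.0883, -0.0, -0.1033, 0.0, 0.6222, -0.0]
[-0.1028, 0.0, -0.1031, -0.0, 0.6, 0.0]
[[0.388, 0.038, 0.211], [0.391, -0.032, 0.221], [0.387, -0.072, 0.203], [0.389, -0.114, 0.256], [0.391, -0.183, 0.28]]
```

Request:
move_arm(increments=[[-0.01,0,-0.012,0,0,0,-1],[-0.03,0,-0.036,0,0,0,-1],[-0.06,0,-0.071,0,0,0,-1],[-0.09,0,-0.106,0,0,0,-1],[-0.12,0,-0.142,0,0,0,-1],[-0.15,0,-0.177,0,0,0,-1],[-0.175,0,-0.207,0,0,0,-1],[-0.19,0,-0.225,0,0,0,-1],[-0.19,0,-0.225,0,0,0,-1],[-0.19,0,-0.225,0,0,0,-1]])

```text
time_s: 35.62
tool_pos: [0.3878, 0.0376, 0.2086]
tcp_rot: [0.263, 0.603, 0.72, -0.219]
wrist_force: [-0.4, -1.0, -4.5]
width: 0.0131
grasp_force: 60.0
```

```bash
python3 - <<'E'
from pour import *
tg=[up((.39,-.02),.16,-84),tip(-88,38,.155)]
rows(*tg)
b=eyes.read_camera("side"); h=cv2.cvtColor(b,cv2.COLOR_BGR2HSV)
cv2.imwrite("pics/s11.png",b)
E
```

```text
t 35.62 q [ 0.207  0.159  1.946 -0.766  1.187  0.386] tcp [0.3878 0.0376 0.2086] w 0.0131 F [-0.4 -1.  -4.5]
[-0.1214, -0.0176, 0.0704, 0.061, 0.0001, 0.0686]
[-0.0376, -0.0166, 0.077, 0.0324, 0.8441, 0.0845]
```

Request:
move_arm(increments=[[-0.03,-0.004,0.018,0.015,0,0.017,-1],[-0.06,-0.008,0.035,0.03,0,0.034,-1],[-0.09,-0.013,0.052,0.045,0,0.05,-1],[-0.12,-0.017,0.07,0.061,0,0.068,-1],[-0.12,-0.017,0.07,0.061,0,0.068,-1]])

```text
time_s: 36.08
tool_pos: [0.3914, -0.0332, 0.22]
tcp_rot: [0.253, 0.629, 0.698, -0.23]
wrist_force: [-0.6, 0.9, -2.7]
width: 0.013
grasp_force: 60.0
```

Request:
move_arm(increments=[[-0.005,-0.002,0.01,0.004,0.1,0.01,-1],[-0.01,-0.004,0.02,0.008,0.2,0.02,-1],[-0.014,-0.006,0.03,0.012,0.3,0.03,-1],[-0.018,-0.008,0.037,0.016,0.4,0.04,-1],[-0.023,-0.01,0.046,0.02,0.5,0.05,-1],[-0.027,-0.012,0.055,0.024,0.6,0.06,-1],[-0.031,-0.014,0.064,0.028,0.7,0.07,-1],[-0.035,-0.016,0.073,0.031,0.8,0.08,-1],[-0.038,-0.017,0.077,0.032,0.844,0.084,-1],[-0.038,-0.017,0.077,0.032,0.844,0.084,-1],[-0.038,-0.017,0.077,0.032,0.844,0.084,-1]])

```text
time_s: 37.0
tool_pos: [0.3869, -0.0712, 0.2027]
tcp_rot: [0.012, 0.694, 0.719, -0.013]
wrist_force: [0.2, 0.8, -2.8]
width: 0.0138
grasp_force: 60.0
```

```bash
python3 - <<'E'
from pour import *
tg=[tip(-88,38,.155),tip(-88,66,.135),tip(-88,93,.115)]
rows(*tg)
a=eyes.read_camera("top"); b=eyes.read_camera("side")
_,T=tg[0]; s,r=state(); J=jugtool(np.radians(-88),np.radians(38),0)[0]
O=s["tool_pos"]-.0187*r.as_matrix()[:,2]-J.apply([-.092,0,.075])
P=O+J.apply(np.array([[.082,0,.126],[0,.061,.115],[0,-.061,.115],[0,.046,0],[0,-.046,0]]))
print(P.round(3).tolist()); print(proj("side",P).round(0).tolist(),proj("top",P).round(0).tolist())
cv2.imwrite("pics/c12.png",np.hstack([cv2.resize(b[50:220,250:420],None,fx=2.3,fy=2.3),cv2.resize(a[150:320,290:460],None,fx=2.3,fy=2.3)]))
E
```

```text
t 37.0 q [-0.461  0.052  1.914 -0.036  1.16  -0.482] tcp [ 0.3869 -0.0712  0.2027] w 0.0138 F [ 0.2  0.8 -2.8]
[-0.0011, 0.0004, -0.0011, -0.0032, 0.0013, 0.0004]
[-0.0883, -0.0, -0.1033, 0.0, 0.6222, -0.0]
[-0.1028, 0.0, -0.1031, -0.0, 0.6, 0.0]
[[0.393, -0.238, 0.155], [0.451, -0.165, 0.197], [0.33, -0.169, 0.197], [0.434, -0.095, 0.106], [0.342, -0.098, 0.106]]
[[355.0, 137.0], [334.0, 130.0], [384.0, 130.0], [342.0, 176.0], [380.0, 176.0]] [[411.0, 235.0], [378.0, 205.0], [383.0, 263.0], [342.0, 221.0], [345.0, 262.0]]
```

View pics/c12.png

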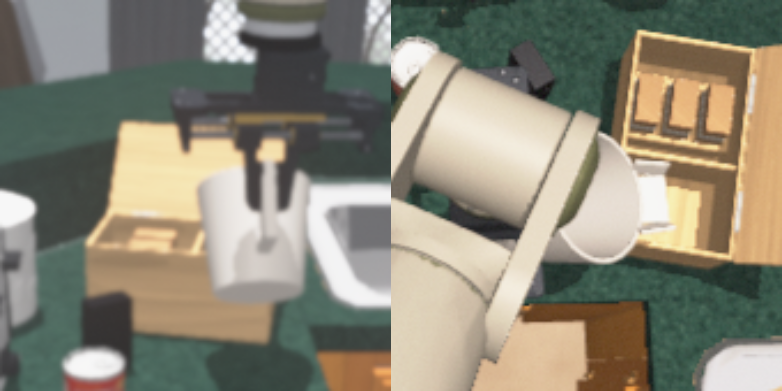

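The spout tip is at top px (410,235), matching the prediction of (411,235) over the bin, and the nuts are still inside. I tip further.

Request:
move_arm(increments=[[-0.009,0,-0.011,0,0.07,0,-1],[-0.018,0,-0.022,0,0.14,0,-1],[-0.029,0,-0.034,0,0.21,0,-1],[-0.04,0,-0.047,0,0.28,0,-1],[-0.05,0,-0.058,0,0.35,0,-1],[-0.06,0,-0.07,0,0.42,0,-1],[-0.07,0,-0.082,0,0.49,0,-1],[-0.08,0,-0.093,0,0.56,0,-1],[-0.088,0,-0.103,0,0.62,0,-1],[-0.088,0,-0.103,0,0.62,0,-1],[-0.088,0,-0.103,0,0.62,0,-1]])

```text
time_s: 38.02
tool_pos: [0.3889, -0.1133, 0.2562]
tcp_rot: [-0.161, 0.677, 0.702, 0.154]
wrist_force: [0.2, 0.6, -3.0]
width: 0.0131
grasp_force: 60.0
```

Request:
move_arm(increments=[[-0.011,0,-0.012,0,0.07,0,-1],[-0.023,0,-0.024,0,0.14,0,-1],[-0.035,0,-0.036,0,0.21,0,-1],[-0.047,0,-0.048,0,0.28,0,-1],[-0.059,0,-0.06,0,0.35,0,-1],[-0.071,0,-0.072,0,0.42,0,-1],[-0.083,0,-0.084,0,0.49,0,-1],[-0.095,0,-0.096,0,0.56,0,-1],[-0.103,0,-0.103,0,0.6,0,-1],[-0.103,0,-0.103,0,0.6,0,-1],[-0.103,0,-0.103,0,0.6,0,-1],[-0.103,0,-0.103,0,0.6,0,-1]])

```text
time_s: 39.02
tool_pos: [0.3915, -0.1813, 0.2806]
tcp_rot: [-0.32, 0.622, 0.645, 0.308]
wrist_force: [0.7, -0.2, -3.3]
width: 0.0133
grasp_force: 60.0
```

Request:
move_arm(increments=[[0,0,0,0,0,0,-1],[0,0,0,0,0,0,-1],[0,0,0,0,0,0,-1],[0,0,0,0,0,0,-1],[0,0,0,0,0,0,-1],[0,0,0,0,0,0,-1],[0,0,0,0,0,0,-1],[0,0,0,0,0,0,-1],[0,0,0,0,0,0,-1],[0,0,0,0,0,0,-1],[0,0,0,0,0,0,-1],[0,0,0,0,0,0,-1]])

```text
time_s: 40.02
tool_pos: [0.3914, -0.1822, 0.2806]
tcp_rot: [-0.32, 0.622, 0.644, 0.309]
wrist_force: [0.8, 1.0, -2.5]
width: 0.013
grasp_force: 60.0
```

```bash
python3 - <<'E'
from pour import *
rows(tip(-88,93,.115),tip(-88,66,.135),tip(-88,30,.16,.03),up((.39,0.0),.16,-84),up((.386,.05),.10,-79.5),up((.386,.05),.002,-79.5))
a=eyes.read_camera("top"); h=cv2.cvtColor(a,cv2.COLOR_BGR2HSV); cv2.imwrite("pics/t13.png",a)
m=((h[...,0]>3)&(h[...,0]<16)&(h[...,1]>130)&(h[...,2]>50)&(h[...,2]<190)).astype(np.uint8); m[:210]=0;m[265:]=0;m[:,:380]=0;m[:,445:]=0
n,_,st,ce=cv2.connectedComponentsWithStats(m); print([(ce[i].round(0).tolist(),int(st[i,4])) for i in range(1,n) if st[i,4]>10])
E
```

```text
t 40.02 q [-0.974  0.417  1.503  0.488  2.013 -0.985] tcp [ 0.3914 -0.1822  0.2806] w 0.013 F [ 0.8  1.  -2.5]
[-0.0013, -0.0008, -0.0004, -0.001, 0.0034, 0.0008]
[0.0448, -0.0, 0.1385, 0.0, -0.6, -0.0]
[0.049, -0.0, 0.1841, -0.0, -0.8, 0.0]
[0.0653, 0.0124, -0.0851, -0.038, -0.6664, -0.0815]
[0.154, 0.0044, 0.0274, -0.0643, 0.0, -0.0766]
[0.126, -0.0, 0.1501, 0.0, 0.0, 0.0]
[]
```

Request:
move_arm(increments=[[0.004,0,0.015,0,-0.07,0,-1],[0.009,0,0.03,0,-0.14,0,-1],[0.014,0,0.047,0,-0.21,0,-1],[0.02,0,0.063,0,-0.28,0,-1],[0.025,0,0.08,0,-0.35,0,-1],[0.031,0,0.096,0,-0.42,0,-1],[0.036,0,0.112,0,-0.49,0,-1],[0.041,0,0.128,0,-0.56,0,-1],[0.045,0,0.138,0,-0.6,0,-1],[0.045,0,0.138,0,-0.6,0,-1]])

```text
time_s: 40.9
tool_pos: [0.3887, -0.1123, 0.2572]
tcp_rot: [-0.161, 0.676, 0.702, 0.155]
wrist_force: [-0.2, -1.2, -2.9]
width: 0.0136
grasp_force: 60.0
```

Request:
move_arm(increments=[[0.006,0,0.023,0,-0.1,0,-1],[0.012,0,0.046,0,-0.2,0,-1],[0.018,0,0.069,0,-0.3,0,-1],[0.025,0,0.092,0,-0.4,0,-1],[0.031,0,0.115,0,-0.5,0,-1],[0.037,0,0.138,0,-0.6,0,-1],[0.043,0,0.161,0,-0.7,0,-1],[0.049,0,0.184,0,-0.8,0,-1],[0.049,0,0.184,0,-0.8,0,-1],[0.049,0,0.184,0,-0.8,0,-1]])

```text
time_s: 41.73
tool_pos: [0.3865, -0.0509, 0.1844]
tcp_rot: [0.062, 0.691, 0.717, -0.061]
wrist_force: [0.8, -1.2, -1.8]
width: 0.0134
grasp_force: 60.0
```

```bash
python3 - <<'E'
from pour import *
rows(up((.39,0.0),.16,-84),up((.386,.05),.10,-79.5),up((.386,.05),.002,-79.5))
a=eyes.read_camera("top"); h=cv2.cvtColor(a,cv2.COLOR_BGR2HSV); cv2.imwrite("pics/t14.png",a)
for p in((254,205),(246,215)): print(h[p[1],p[0]], cv2.cvtColor(cv2.imread("pics/top0.png"),cv2.COLOR_BGR2HSV)[p[1],p[0]])
E
```

```text
t 41.73 q [-0.327  0.064  1.964 -0.188  1.06  -0.277] tcp [ 0.3865 -0.0509  0.1844] w 0.0134 F [ 0.8 -1.2 -1.8]
[0.0638, 0.0123, -0.0849, -0.0392, -0.6667, -0.0775]
[0.154, 0.0044, 0.0274, -0.0643, 0.0, -0.0766]
[0.126, -0.0, 0.1501, 0.0, 0.0, 0.0]
[77 87 82] [ 12 153 175]
[80 91 76] [ 12 152 176]
```

Request:
move_arm(increments=[[0.008,0.001,-0.01,-0.005,-0.08,-0.01,-1],[0.016,0.003,-0.021,-0.01,-0.16,-0.02,-1],[0.024,0.004,-0.032,-0.015,-0.25,-0.03,-1],[0.032,0.006,-0.043,-0.02,-0.34,-0.04,-1],[0.041,0.008,-0.054,-0.025,-0.43,-0.05,-1],[0.05,0.01,-0.066,-0.03,-0.52,-0.06,-1],[0.058,0.011,-0.077,-0.035,-0.6,-0.07,-1],[0.064,0.012,-0.085,-0.039,-0.667,-0.078,-1],[0.064,0.012,-0.085,-0.039,-0.667,-0.078,-1],[0.064,0.012,-0.085,-0.039,-0.667,-0.078,-1]])

```text
time_s: 42.62
tool_pos: [0.3915, -0.0128, 0.2208]
tcp_rot: [0.254, 0.63, 0.697, -0.229]
wrist_force: [1.4, 0.0, -2.2]
width: 0.0132
grasp_force: 60.0
```

Request:
move_arm(increments=[[0.03,0.001,0.005,-0.013,0,-0.015,-1],[0.06,0.002,0.01,-0.026,0,-0.03,-1],[0.09,0.003,0.015,-0.039,0,-0.045,-1],[0.12,0.004,0.021,-0.051,0,-0.06,-1],[0.154,0.004,0.027,-0.064,0,-0.077,-1],[0.154,0.004,0.027,-0.064,0,-0.077,-1],[0.154,0.004,0.027,-0.064,0,-0.077,-1],[0.154,0.004,0.027,-0.064,0,-0.077,-1]])

```text
time_s: 43.28
tool_pos: [0.3887, 0.0369, 0.1617]
tcp_rot: [0.264, 0.602, 0.721, -0.219]
wrist_force: [-0.1, -0.2, -2.2]
width: 0.0134
grasp_force: 60.0
```

```bash
python3 - <<'E'
from pour import *
rows(up((.386,.05),.002,-79.5))
a=eyes.read_camera("top"); h=cv2.cvtColor(a,cv2.COLOR_BGR2HSV); cv2.imwrite("pics/t15.png",a)
A0=cv2.imread("pics/top0.png"); d=(np.abs(a.astype(int)-A0).sum(2)>60).astype(np.uint8)
m=np.zeros_like(d); m[215:262,385:445]=d[215:262,385:445]
n,_,st,ce=cv2.connectedComponentsWithStats(m); print("bin changes",[(ce[i].round(0).tolist(),st[i].tolist()) for i in range(1,n) if st[i,4]>10])
for r in range(220,262,3): print("".join("#" if m[r,c] else "." for c in range(385,445)))
f=((h[...,0]>8)&(h[...,0]<15)&(h[...,1]>130)&(h[...,2]>60)).astype(np.uint8)
n,_,st,ce=cv2.connectedComponentsWithStats(f[150:285,180:460]); print([( (ce[i]+[180,150]).round(0).tolist(),int(st[i,4])) for i in range(1,n) if st[i,4]>12])
E
```

```text
t 43.28 q [ 0.206  0.238  2.    -0.813  1.092  0.487] tcp [0.3887 0.0369 0.1617] w 0.0134 F [-0.1 -0.2 -2.2]
[0.1298, -0.0009, 0.1496, -0.0006, 0.0033, -0.0047]
bin changes [([393.0, 230.0], [389, 223, 10, 14, 87]), ([423.0, 237.0], [416, 230, 15, 14, 139]), ([391.0, 249.0], [387, 244, 9, 10, 71]), ([421.0, 254.0], [414, 250, 15, 9, 85])]
............................................................
......##....................................................
...........##...............................................
.....#########..............................................
....#########......................#####...##...............
....#####......................#########...###..............
...............................#########..####..............
.................................###########................
...####.....................................................
..########..................................................
..#########.......................######....................
........##....................########.####.................
.............................#########.#.###................
............................................................
[([393.0, 229.0], 71), ([424.0, 236.0], 103), ([391.0, 249.0], 50), ([422.0, 254.0], 70), ([373.0, 283.0], 124)]
```

All 4 nuts lie in the bin, at px (393,229), (424,236), (391,249) and (422,254). I set the jug down.

Request:
move_arm(increments=[[0.02,0,0.023,0,0,0,-1],[0.04,0,0.046,0,0,0,-1],[0.06,0,0.069,0,0,0,-1],[0.08,0,0.092,0,0,0,-1],[0.1,0,0.115,0,0,0,-1],[0.115,0,0.133,0,0,0,-1],[0.122,0,0.141,0,0,0,-1],[0.127,0,0.147,0,0,0,-1],[0.127,0,0.147,0,0,0,-1],[0.127,0,0.147,0,0,0,-1]])

```text
time_s: 44.17
tool_pos: [0.3885, 0.0387, 0.0644]
tcp_rot: [0.265, 0.601, 0.721, -0.219]
wrist_force: [0.4, -0.1, -2.6]
width: 0.0134
grasp_force: 60.0
```

```bash
python3 - <<'E'
from pour import *
rows()
E
```

```text
t 44.17 q [ 0.211  0.445  2.065 -0.946  0.92   0.737] tcp [0.3885 0.0387 0.0644] w 0.0134 F [ 0.4 -0.1 -2.6]
```

Request:
move_arm(increments=[[0.002,0,0.0025,0,0,0,-1],[0.004,0,0.005,0,0,0,-1],[0.004,0,0.005,0,0,0,-1],[0.004,0,0.005,0,0,0,-0.2],[0.004,0,0.005,0,0,0,-0.1],[0.004,0,0.005,0,0,0,-0.1],[0.004,0,0.005,0,0,0,-0.1],[0.004,0,-0.06,0,0,0,-0.1],[0.004,0,-0.14,0,0,0,-0.1],[0.004,0,-0.22,0,0,0,-0.1],[0.004,0,-0.3,0,0,0,-0.1],[0.004,0,-0.3,0,0,0,-0.1]])

```text
time_s: 45.17
tool_pos: [0.3715, 0.1391, 0.1817]
tcp_rot: [0.266, 0.601, 0.722, -0.215]
wrist_force: [0.6, 0.3, 0.4]
width: 0.0398
grasp_force: 0.0
```

```bash
python3 - <<'E'
from pour import *
a=eyes.read_camera("top"); b=eyes.read_camera("side"); cv2.imwrite("pics/t16.png",a)
A=cv2.imread("pics/t10.png"); 
def shift(I0,I1,box):
    x0,y0,x1,y1=box; t=I0[y0:y1,x0:x1]; s=I1[y0-15:y1+15,x0-15:x1+15]
    _,v,_,l=cv2.minMaxLoc(cv2.matchTemplate(s,t,cv2.TM_CCOEFF_NORMED)); return round(v,3),l[0]-15,l[1]-15
print(shift(A,a,(335,212,362,247)),shift(A,a,(276,205,362,265)))
rows((np.array([.33,.12,.26]),down(np.radians(-10.84))))
# lid geometry
th=-1.76; bx=np.array([np.cos(th),np.sin(th)]); by=np.array([-np.sin(th),np.cos(th)]); o=np.array([.4524,-.2658])
print("hinge",o+.061*bx,"edge top",o+.141*bx, "beyond", o+.19*bx)
print(bx,by)
E
```

```text
(0.988, 0, 0) (0.815, 0, 0)
t 45.27 q [ 0.449  0.292  1.873 -0.709  1.277  0.585] tcp [0.3703 0.1359 0.1775] w 0.0392 F [-0.2  0.3 -0.2]
[-0.1193, -0.0846, -0.1156, 0.1696, 0.8815, 0.4539]
hinge [ 0.44092731 -0.32571141] edge top [ 0.42588117 -0.40428376] beyond [ 0.4166654  -0.45240932]
[-0.18807684 -0.98215432] [ 0.98215432 -0.18807684]
```

```bash
python3 - <<'E'
from pour import *
bx=np.array([-.188,-.982]); b0=np.array([.3836,-.2526]); D=down(np.radians(-10.84))
f=lambda x,z:(np.r_[b0+x*bx,z],D)
rows(((.345,.06,.30),D),((.36,-.2,.33),D),f(.19,.33),f(.19,.178),f(.10,.188),f(.03,.198))
E
```

```text
t 45.27 q [ 0.449  0.292  1.873 -0.709  1.277  0.585] tcp [0.3703 0.1359 0.1775] w 0.0392 F [-0.2  0.3 -0.2]
[-0.2653, -0.0768, -0.097, 0.1696, 0.8815, 0.4539]
[-0.5051, 0.1273, -0.06, 0.0, 0.0, 0.0]
[-0.4744, 0.0662, 0.0, 0.0, 0.0, 0.0]
[0.0, 0.0, 0.304, 0.0, 0.0, 0.0]
[0.18, -0.0, -0.02, 0.0, 0.0, 0.0]
[0.14, -0.0, -0.02, 0.0, 0.0, 0.0]
```

Request:
move_arm(increments=[[-0.265,-0.077,-0.097,0.17,0.8815,0.454,-1],[-0.265,-0.077,-0.097,0.17,0.8815,0.454,-1],[-0.265,-0.077,-0.097,0.17,0.8815,0.454,-1],[-0.265,-0.077,-0.097,0.17,0.8815,0.454,-1],[-0.265,-0.077,-0.097,0.17,0.8815,0.454,-1],[-0.265,-0.077,-0.097,0.17,0.8815,0.454,-1],[-0.265,-0.077,-0.097,0.17,0.8815,0.454,-1],[-0.265,-0.077,-0.097,0.17,0.8815,0.454,-1],[-0.265,-0.077,-0.097,0.17,0.8815,0.454,-1],[-0.265,-0.077,-0.097,0.17,0.8815,0.454,-1]])

```text
time_s: 46.1
tool_pos: [0.3446, 0.0595, 0.2988]
tcp_rot: [-0.0, 0.771, 0.637, -0.002]
wrist_force: [-0.4, -0.2, -0.1]
width: 0.0003
grasp_force: 0.0
```

Request:
move_arm(increments=[[-0.505,0.127,-0.06,0,0,0,-1],[-0.505,0.127,-0.06,0,0,0,-1],[-0.505,0.127,-0.06,0,0,0,-1],[-0.505,0.127,-0.06,0,0,0,-1],[-0.505,0.127,-0.06,0,0,0,-1],[-0.505,0.127,-0.06,0,0,0,-1],[-0.505,0.127,-0.06,0,0,0,-1],[-0.505,0.127,-0.06,0,0,0,-1],[-0.505,0.127,-0.06,0,0,0,-1]])

```text
time_s: 46.85
tool_pos: [0.3594, -0.1995, 0.3291]
tcp_rot: [-0.001, 0.771, 0.637, -0.001]
wrist_force: [-0.6, 0.5, -0.0]
width: 0.0002
grasp_force: 0.0
```

Request:
move_arm(increments=[[-0.474,0.066,0,0,0,0,-1],[-0.474,0.066,0,0,0,0,-1],[-0.474,0.066,0,0,0,0,-1],[-0.474,0.066,0,0,0,0,-1],[-0.474,0.066,0,0,0,0,-1],[-0.474,0.066,0,0,0,0,-1],[-0.474,0.066,0,0,0,0,-1],[-0.474,0.066,0,0,0,0,-1],[-0.474,0.066,0,0,0,0,-1],[-0.474,0.066,0,0,0,0,-1]])

```text
time_s: 47.68
tool_pos: [0.3477, -0.4374, 0.3305]
tcp_rot: [-0.0, 0.771, 0.637, -0.001]
wrist_force: [-0.1, 0.4, -0.6]
width: 0.0004
grasp_force: 0.0
```

```bash
python3 - <<'E'
from pour import *
bx=np.array([-.188,-.982]); b0=np.array([.3836,-.2526]); D=down(np.radians(-10.84))
f=lambda x,z:(np.r_[b0+x*bx,z],D)
rows(f(.19,.178),f(.10,.188),f(.03,.198))
E
```

```text
t 47.68 q [-1.108  0.346  1.217 -0.002  1.578 -0.919] tcp [ 0.3477 -0.4374  0.3305] w 0.0004 F [-0.1  0.4 -0.6]
[-0.0031, 0.0013, 0.3049, -0.0016, 0.0017, 0.0009]
[0.18, -0.0, -0.02, 0.0, 0.0, 0.0]
[0.14, -0.0, -0.02, 0.0, 0.0, 0.0]
```

Request:
move_arm(increments=[[0,0,0.08,0,0,0,-1],[0,0,0.16,0,0,0,-1],[0,0,0.24,0,0,0,-1],[0,0,0.304,0,0,0,-1],[0,0,0.304,0,0,0,-1],[0,0,0.304,0,0,0,-1],[0,0,0.304,0,0,0,-1]])

```text
time_s: 48.27
tool_pos: [0.3473, -0.4397, 0.1806]
tcp_rot: [0.002, 0.771, 0.637, -0.001]
wrist_force: [0.1, 0.5, 0.6]
width: 0.0006
grasp_force: 0.0
```

Request:
move_arm(increments=[[0.03,0,0,0,0,0,-1],[0.06,0,0,0,0,0,-1],[0.09,0,-0.005,0,0,0,-1],[0.12,0,-0.01,0,0,0,-1],[0.15,0,-0.015,0,0,0,-1],[0.18,0,-0.02,0,0,0,-1],[0.21,0,-0.027,0,0,0,-1],[0.24,0,-0.034,0,0,0,-1],[0.27,0,-0.04,0,0,0,-1],[0.3,0,-0.045,0,0,0,-1],[0.32,0,-0.05,0,0,0,-1],[0.32,0,-0.05,0,0,0,-1]])

```text
time_s: 49.27
tool_pos: [0.3774, -0.2805, 0.2033]
tcp_rot: [-0.0, 0.771, 0.637, -0.001]
wrist_force: [-0.1, -0.3, 0.3]
width: 0.0006
grasp_force: 0.0
```

Request:
move_arm(increments=[[0,0,-0.08,0,0,0,-1],[0,0,-0.16,0,0,0,-1],[0,0,-0.24,0,0,0,-1],[0.1,0,-0.24,0,0,0,-1],[0.2,0,-0.24,0,0,0,-1],[0.3,0,-0.24,0,0,0,-1],[0.4,0,-0.24,0,0,0,-1],[0.5,0,-0.24,0,0,0,-1],[0.5,0,-0.24,0,0,0,-1],[0.5,0,-0.24,0,0,0,-1]])

```text
time_s: 50.1
tool_pos: [0.425, -0.0312, 0.3228]
tcp_rot: [-0.001, 0.769, 0.639, -0.0]
wrist_force: [0.1, -1.0, 0.5]
width: 0.0003
grasp_force: 0.0
```

```bash
python3 - <<'E'
from pour import *
rows()
a=eyes.read_camera("top"); b=eyes.read_camera("side"); cv2.imwrite("pics/t17.png",a); cv2.imwrite("pics/s17.png",b)
A0=cv2.imread("pics/t16.png")
bx=np.array([-.188,-.982]); by=np.array([.982,-.188]); o=np.array([.4524,-.2658])
h=cv2.cvtColor(a,cv2.COLOR_BGR2HSV); m=((h[...,0]>8)&(h[...,0]<28)&(h[...,1]>60)&(h[...,2]>100)).astype(np.uint8); m[:155]=0; m[275:]=0; m[:,:375]=0; m[:,520:]=0
c=max(cv2.findContours(m,cv2.RETR_EXTERNAL,cv2.CHAIN_APPROX_NONE)[0],key=cv2.contourArea); print("wood bbox",cv2.boundingRect(c),cv2.contourArea(c))
X=[np.r_[o+x*bx+y*by,.114] for x in(-.063,.061) for y in(-.11,.11)]; print("pred shut lid corners",proj("top",X).round(0).tolist())
print("corners",cv2.boxPoints(cv2.minAreaRect(c)).round(0).tolist())
E
```

```text
t 50.1 q [-0.35   0.038  1.609  0.     1.496 -0.166] tcp [ 0.425  -0.0312  0.3228] w 0.0003 F [ 0.1 -1.   0.5]
wood bbox (379, 161, 72, 105) 5760.0
pred shut lid corners [[384.0, 254.0], [396.0, 161.0], [439.0, 264.0], [449.0, 169.0]]
corners [[378.0, 259.0], [392.0, 160.0], [453.0, 168.0], [440.0, 267.0]]
```

```bash
python3 - <<'E'
from pour import *
a=eyes.read_camera("top"); b=eyes.read_camera("side"); A0=cv2.imread("pics/top0.png")
def shift(I0,I1,box):
    x0,y0,x1,y1=box; t=I0[y0:y1,x0:x1]; s=I1[y0-12:y1+12,x0-12:x1+12]
    _,v,_,l=cv2.minMaxLoc(cv2.matchTemplate(s,t,cv2.TM_CCOEFF_NORMED)); return round(v,3),l[0]-12,l[1]-12
for n,x in dict(tin=(286,166,316,196),mug=(232,148,272,182),jar=(188,146,220,184)).items(): print(n,shift(A0,a,x))
print("jug spout",shift(cv2.imread("pics/t10.png"),a,(335,212,362,247)))
h=cv2.cvtColor(b,cv2.COLOR_BGR2HSV); w=(h[...,0]>8)&(h[...,0]<28)&(h[...,1]>60)&(h[...,2]>90)
bx=np.array([-.188,-.982]); by=np.array([.982,-.188]); o=np.array([.4524,-.2658])
for y in(-.08,-.04,.0,.04,.08):
    near,near2,far=proj("side",[np.r_[o-.063*bx+y*by,.114],np.r_[o-.063*bx+y*by,.105],np.r_[o+.061*bx+y*by,.114]])
    cf,cn=int(round(far[0])),int(round(near[0])); r=np.nonzero(w[100:200,cf])[0]+100
    g=b[int(near[1])-7:int(near[1])+10,cn].astype(int).sum(1)
    print(y,"top wood row",r.min(),"pred far",far[1].round(1),"near pred",near[1].round(1),near2[1].round(1),"profile from",int(near[1])-7,g.tolist())
E
```

```text
tin (0.544, -11, -1)
mug (0.405, 0, 0)
jar (0.996, 0, 0)
jug spout (0.731, 0, 0)
-0.08 top wood row 143 pred far 143.3 near pred 158.6 161.9 profile from 151 [703, 698, 693, 690, 689, 687, 679, 654, 589, 488, 458, 491, 555, 641, 694, 714, 720]
-0.04 top wood row 142 pred far 142.2 near pred 157.3 160.6 profile from 150 [700, 696, 691, 689, 688, 686, 678, 652, 583, 477, 424, 413, 415, 475, 635, 728, 740]
0.0 top wood row 141 pred far 141.2 near pred 156.1 159.4 profile from 149 [696, 691, 688, 688, 689, 691, 687, 671, 617, 502, 415, 393, 391, 398, 397, 396, 393]
0.04 top wood row 139 pred far 140.2 near pred 154.9 158.2 profile from 147 [697, 694, 690, 687, 689, 691, 689, 675, 624, 518, 433, 400, 388, 379, 376, 369, 366]
0.08 top wood row 139 pred far 139.2 near pred 153.7 157.0 profile from 146 [695, 692, 689, 685, 688, 690, 690, 675, 621, 510, 432, 407, 393, 387, 382, 372, 366]
```

```bash
python3 -c "
from cell import hand_in
print(hand_in())"
```

```text
the job is handed in; nothing more can be done
None
```

The baking box is packed and the job handed in: three cartons in their slots, all four walnuts in the bin, the jug upright on the worktop and the lid shut. The judge's verdict was not shown, and in the last top picture the arm hid the tin and mug, so I could not recheck those two (the jar had not moved).

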